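# Clamp a slide carrier beneath a sprung hold-down bar

## Robot

A 6-joint arm with a two-finger parallel gripper is mounted at the origin on a cart in front of the work surface, level with it; the furniture and walls round the work are solid. World frame = base frame: x ahead of the robot, y to its left, z up, the work surface at z = 0. Lengths are in mm, angles in rad, forces in N, time in s.
With the tool pointing down it reaches from about 350 to 975 mm from the base axis. Payload 7.1 kg.
Tool frame: the origin (TCP) lies at the very end of the fingers, on their centre line; the grasp point (between the pads) lies 19 mm behind it; z points along the fingers, x is the direction in which the jaws open and shut, and the axes are right-handed (so a half turn about z gives the same grasp; the last joint's range is limited). The gripper opens to 88 mm and grips with 3 to 60 N. Pads are 20 mm wide; open, the fingers measure 115 mm over their backs; the gripper's body (75 mm by 178 mm) begins 61 mm behind the grasp point.
Start: joints at [-1.137, 0.423, 1.63, -0, 1.089, -0.019], TCP at [273.442, -561.991, 222.675] pointing down, gripper open.
Joint ranges: [-3, 3], [-0.9, 2.11], [0.09, 2.58], [-1.31, 4.45], [0.11, 2.69], [-2.54, 2.54]. Speed limits (rad/s): [2.39, 2.39, 3.01, 3.14, 3.14, 3.14].

## Interface

Orientations are given as a rotation vector (axis times angle).
In Python, from workcell import * gives the robot as it stands.
- The arm moves only by the tool arm_command, never from a script. Its argument "increments" is a list of rows, each a list of 2 entries, a list of its own where there are three numbers: the shift along the tool's x, y, z in cm, then the turn about the tool's z in degrees. In form: [[[dx, dy, dz], turn], ...]. A call has 1 to 20 rows; each row shifts and turns the pose as measured when the row begins, along the tool's axes as they then stand; what a row does not reach is not made up. A row lasts 1/10 s, in which the tool goes at most 50 mm and 8.59 degrees, less where a joint would pass 70% of its speed; a pose out of reach is approached as far as the arm can. A call is refused whole if a number of a shift passes 5 or a number of a turn 8.59, either way. A call with a gripper value outside its range is refused whole. "gripper" is the opening, from 0 (shut) to 1 (fully open), set as the call begins (left out, the last holds). The fingers move at their own pace and stop on an object; the grip force is fixed at half the most. Time passes only in rows, so rows that do not move let the fingers close. It gives the time, the measured TCP pose, the force and the opening at its end, in the units of the state.
- get_obs(): the state, without advancing time (a new reading comes with each control period).
- get_image(name): name is "scene" or "top"; returns the picture (420x560x3 uint8, red, green, blue); there is no depth.
- camera_params(name): a dict with "K" (3x3 intrinsics, pixels), "rvec" (rotation vector, rad) and "tvec" (3), from world to camera coordinates, as OpenCV has them. Camera axes: x right, y down, z forward; pixel columns grow to the right and rows downward; lengths in mm; the calibration is good to about 2 mm. A picture is of the moment at which its call begins. camera_params takes no time and is no camera call.
- close_job(): hands the job in, once; it reports no verdict.
The state is a dict: "t": time; "qpos": joint angles; "qvel": joint speeds; "joint_torque": joint torques, N m; "ee_pos": TCP position; "orientation": TCP orientation; "ft_force": force on the tool from outside, world axes, zero at the start; "moment": the same for the moment, N m; "width": finger opening in mm.
Only numpy, scipy, OpenCV 4.12 (cv2) and the standard library are available. Lean on these libraries where they do the work, as an engineer would, in place of code of your own. Each camera call takes 0.05 s, during which the arm holds its last target.

## Task

Load the notched slide carrier into the slide clamp. Push the opening wedge home along the narrow lane so that it holds the sprung bar up, slide the carrier, notched end first, fully home beneath the raised bar, then draw the wedge out so that the bar comes down and clamps the carrier, and stand the wedge back flat on the worktop clear of the clamp. Keep the carrier level throughout and do not disturb the other things on the worktop.

Things in the scene. Friction and masses are not known exactly. Their poses are not given: they have to be found in the camera images.
- clamp: Slide clamp, fixed: grey board with two lanes between 12 mm high aluminium rails and a sprung steel bar across both. Origin on the worktop; board spans x -110..+85, y -80..+92 mm; its top (the bed) is at z +10. Parts slide in along +x from the open end. Lanes: wide, centre y +35, 90 mm between rails; narrow, centre y -45, 44 mm. End stops at x +45. An 8 mm pin stands at x +37, y +35.
- lane_mouths (a point): On the bed between the two lanes at their open end (clamp x -107, y -5, z +10 mm), axes as the clamp's. The rails flare outward from x -75 to x -107, making each mouth about 8 mm wider at each side.
- bar (a joint): Hinge of the hold-down bar, rad: 0 fully down (as found), grows as the bar rises; about 0.07 when it presses on the carrier, about 0.175 when the wedge holds it up (pad then about 24 mm over the bed). A spring pulls it down with about 3 N at the bar when down, 4 N when up; it falls by itself when the wedge leaves.
- bar_mid (a point): Centre of the cross bar over the middle of the wide lane (clamp x -30, y +35, z +35 mm when down). The bar is 14 mm wide (x), 10 mm high, spans clamp y -72..+86; side arms run to hinges at clamp x +68. A 40 mm wide pad under this point reaches down to 7 mm over the bed when down and blocks the carrier.
- roller (a point): Axis of the roller under the bar over the middle of the narrow lane (clamp x -30, y -45, z +29 mm when down). It is 12 mm thick, 32 mm long, its lowest line 13 mm over the bed when the bar is down; the wedge's ramp lifts it.
- carrier_home (a point): Where the carrier's origin lies when it is fully home, on the bed of the wide lane (clamp x -30, y +35, z +10 mm). Axes as the clamp's: x is the direction of sliding in, z up.
- wedge_home (a point): Where the wedge's origin lies when it is fully home against its end stop, on the bed of the narrow lane (clamp x -20, y -45, z +10 mm). Axes as the clamp's. The bar is at its full height within about 12 mm of it.
- carrier: Slide carrier: aluminium plate 150 (x) x 86 (y) x 14 mm, two glass slides let into its top, 0.15-0.31 kg. Origin mid underside, z up. The end at x +75 has a central notch, 16 mm wide, 18 deep, that goes round the clamp's pin. Near the other end a grip rib, 36 mm long (x), 16 thick (y), centred at x -53, y 0, z 14 to 48 mm. Flat on the worktop at the start.
- wedge: Opening wedge, grey plastic, 130 (x) x 40 (y) mm, 0.14-0.28 kg. Origin mid underside, z up. From its 4 mm nose at x +65 a ramp rises to 30 mm at x +5, level from there back to x -65. At the rear a grip rib, 36 mm long (x), 16 thick (y), centred at x -43, y 0, z 30 to 64 mm. Flat on the worktop at the start; pushing it under the roller takes up to about 12 N.
- tray: Bystander: pale tray of small stoppered tubes, 89 x 162 x 44 mm; origin under its middle.
- cup: Bystander: specimen cup with a screw lid, 62 mm across, 69 mm high; origin under its middle.
- stopwatch: Bystander: small lab timer lying flat, 62 x 66 x 18 mm; origin under its middle.
- bottle: Bystander: dropper bottle, 37 mm across, 113 mm high; origin under its middle.
Not all that is in view belongs to the job. Leave any orange look-alike of the wedge alone.

How it is judged (in metres and radians):
On the way, in this order (a step that is already met when the one before it is completed fails the run):
1. the wedge is pushed home in the narrow lane and holds the bar up (distance between wedge and wedge_home below 0.016 m and value of joint bar above 0.15 rad), for 0.2 s.
2. the carrier is fully home beneath the bar while the wedge still holds the bar up (all of step 1 and x of carrier in the frame of carrier_home between -0.006 and 0.006 m and y of carrier in the frame of carrier_home between -0.006 and 0.006 m and z of carrier in the frame of carrier_home between -0.004 and 0.005 m), for 0.2 s.
At the end, for the whole second after the job is handed in: The carrier is home on the bed, within 6 mm of its home point and aligned with the lane to 0.06 rad; the bar is down on it (joint 0.05 to 0.095 rad); the wedge stands flat on the worktop, not touching the clamp and at least 12 cm from its home point; both are at rest (x of carrier in the frame of carrier_home between -0.006 and 0.006 m and y of carrier in the frame of carrier_home between -0.006 and 0.006 m and z of carrier in the frame of carrier_home between -0.004 and 0.005 m and value of joint bar between 0.05 and 0.095 rad and angle between the x axis of carrier and the x axis of clamp, either way round below 0.06 rad and angle between each of carrier, wedge's own z axis and vertical below 0.05 rad and height (world z) of wedge below 0.004 m and contact force between wedge and clamp below 0.05 N and horizontal distance between wedge and wedge_home above 0.12 m and linear speed of each of wedge, carrier below 0.02 m/s).
It fails at once if the carrier is tipped more than 0.5 rad from level (angle between carrier's own z axis and vertical above 0.5 rad).
It fails at once if a bystander (tray, cup, timer or bottle) is moved more than 3 cm (distance of any of tray, cup, stopwatch, bottle from where it was at the start of the episode above 0.03 m).
It also fails if it takes over 72 s, if anything falls off the work surface, if the arm or the gripper's body presses on something with over 40 N, if the wrist force passes 120 N, or if a joint passes its speed limit or range.

## Working session

There is one attempt and no reset: what is moved stays moved. The work goes in short steps, Python scripts to look and compute and a tool call to move; the robot and the scene stay as the last step left them, time stands still between calls to the robot, and variables do not carry over. Pictures are saved under pics/ and viewed, and the job is handed in when it is done.

Besides the shell and the picture viewer there is one more tool, called by a JSON object that holds its "name" and its "arguments", one argument or row to a line. arm_command: Moves the arm, as the interface text tells. Its arguments: {"type":"object","properties":{"increments":{"type":"array","items":{"type":"array"}},"gripper":{"type":"number"}},"required":["increments"]}

```bash
ls; mkdir -p pics; python3 - <<'E'
from workcell import *
import cv2
o=get_obs();print(o)
for n in("scene","top"):
    im=get_image(n);cv2.imwrite(f"pics/{n}0.png",im[:,:,::-1]);print(camera_params(n))
E
```

```text
pics
{'t': 0.0, 'qpos': array([-1.13702134e+00,  4.23825928e-01,  1.63068359e+00, -8.78927240e-06,
        1.08860053e+00, -1.89744987e-02]), 'qvel': array([-0.00176067,  0.00035856, -0.00080497,  0.00010373, -0.00029086,
       -0.00012017]), 'joint_torque': array([ 1.28262636e-05, -5.44631732e+01, -2.73664856e+01,  6.43030135e-02,
        2.25366186e-02, -1.04359674e-04]), 'ee_pos': array([ 273.2019366 , -561.50936794,  221.91353   ]), 'orientation': array([-2.66266441e+00,  1.66572848e+00,  2.00248181e-03]), 'ft_force': array([-0.27606249, -0.42604888,  0.2436712 ]), 'moment': array([ 0.04334396, -0.0067402 , -0.00308834]), 'width': 87.98335833677707}
{'K': array([[381.86136775,   0.        , 273.35763166],
       [  0.        , 381.86136775, 212.49739952],
       [  0.        ,   0.        ,   1.        ]]), 'rvec': array([ 1.81360743, -0.98423123,  0.60720452]), 'tvec': array([-340.57248083,  229.42649181,  800.1381533 ])}
{'K': array([[449.1917923 ,   0.        , 278.30865485],
       [  0.        , 449.1917923 , 210.08879487],
       [  0.        ,   0.        ,   1.        ]]), 'rvec': array([ 2.16341927, -2.1002674 ,  0.19138857]), 'tvec': array([ -97.23865897,  530.17091593, 1656.72027686])}
```

View pics/scene0.png

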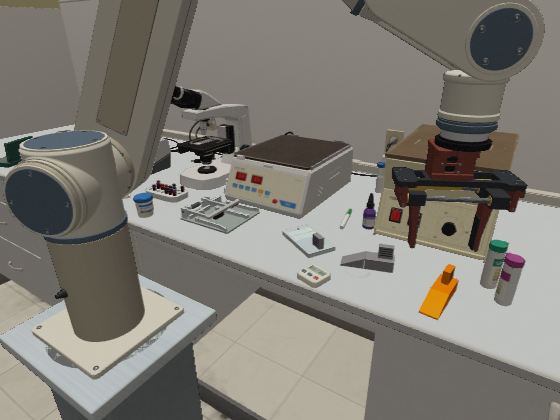

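View pics/top0.png

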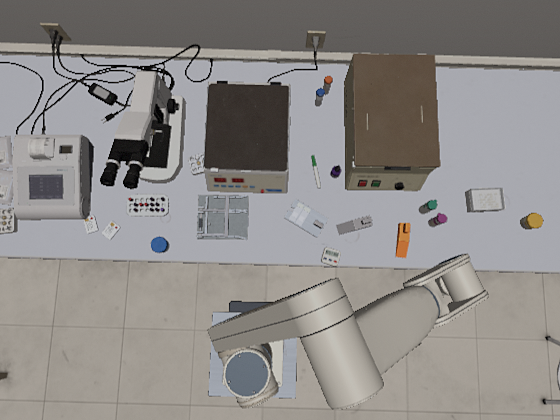

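```bash
python3 - <<'E'
import cv2
t=cv2.imread('pics/top0.png');s=cv2.imread('pics/scene0.png')
def c(im,x0,y0,w,h,k,n):
    cv2.imwrite(n,cv2.resize(im[y0:y0+h,x0:x0+w],None,fx=k,fy=k,interpolation=cv2.INTER_CUBIC))
c(t,185,180,100,75,8,'pics/tA.png')
c(t,280,190,100,75,8,'pics/tB.png')
c(s,170,185,100,60,8,'pics/sA.png')
c(s,275,215,130,80,6,'pics/sB.png')
E
```

```text
(no output)
```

View pics/tA.png

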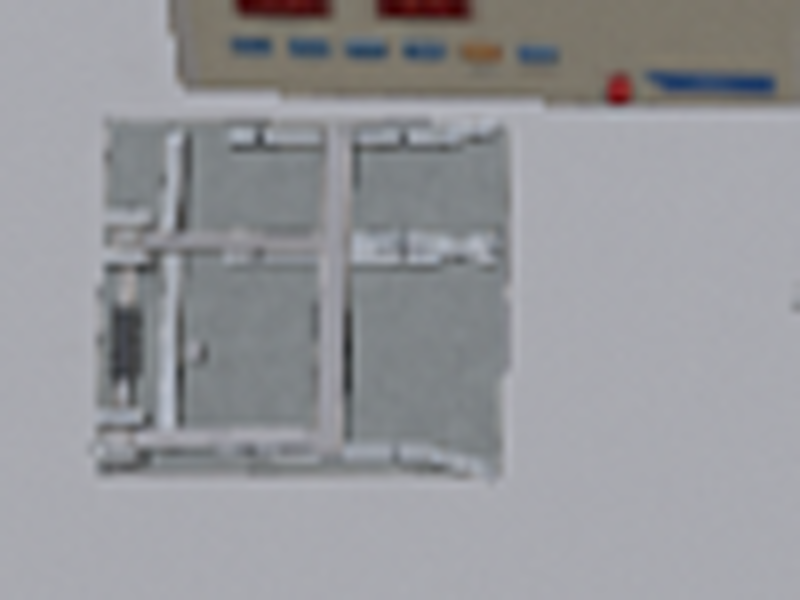

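View pics/tB.png

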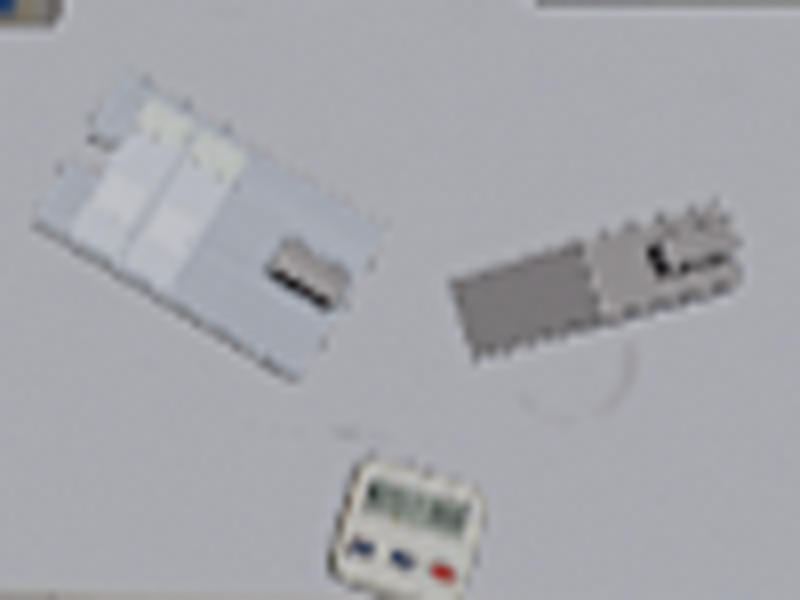

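View pics/sA.png

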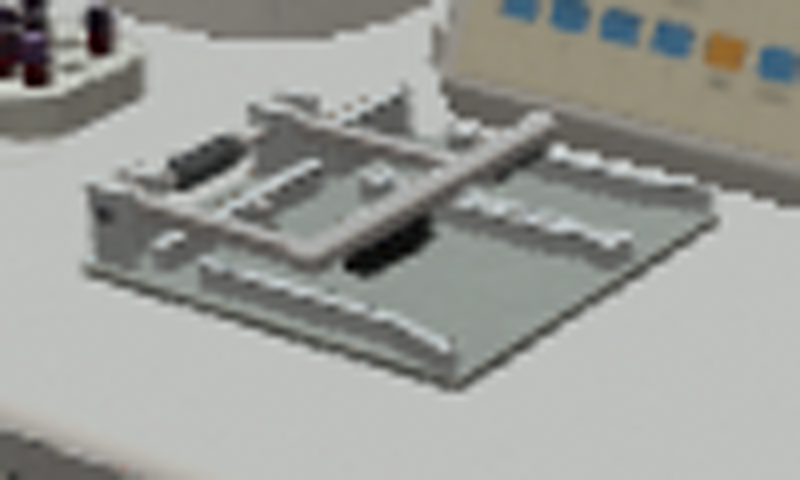

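View pics/sB.png

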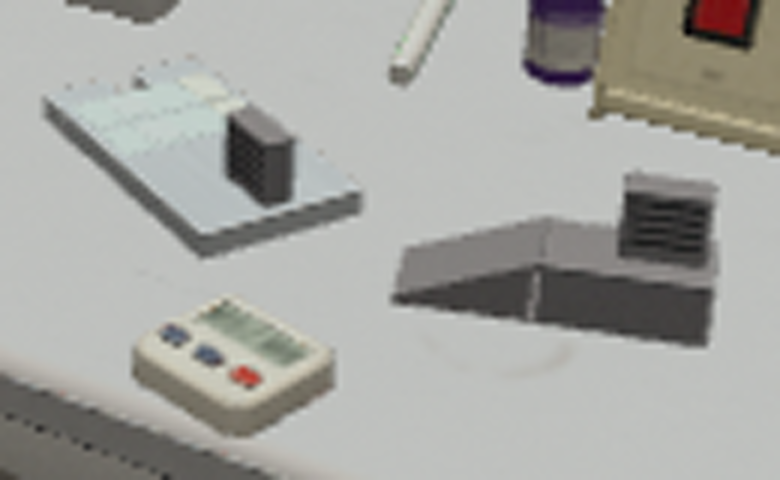

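```bash
cat > h.py <<'E'
import numpy as np, cv2
from workcell import *
from scipy.optimize import least_squares
from scipy.spatial.transform import Rotation as R
P={n:camera_params(n) for n in("scene","top")}
def proj(n,X):
    p=P[n];return cv2.projectPoints(np.asarray(X,float).reshape(-1,1,3),p['rvec'],p['tvec'],p['K'],None)[0].reshape(-1,2)
def world(pose,X):
    x,y,a,z=(*pose,0)[:4] if len(pose)<4 else pose
    c,s=np.cos(a),np.sin(a);X=np.asarray(X,float)
    return np.c_[x+c*X[:,0]-s*X[:,1],y+s*X[:,0]+c*X[:,1],X[:,2]+z]
def crop2px(c,off,k): return (np.asarray(c,float)+.5)/k-.5+np.array(off)
def fit(obs,p0,z=0):
    # obs: list of (cam, pt3, px)
    def f(q):
        return np.concatenate([(proj(n,world((*q,z),[X]))[0]-px) for n,X,px in obs])
    r=least_squares(f,p0,loss='soft_l1',x_scale=[100,100,1]);return r.x,f(r.x).reshape(-1,2)
def box(x0,x1,y0,y1,z0,z1):
    c=np.array([[x,y,z] for x in(x0,x1) for y in(y0,y1) for z in(z0,z1)],float)
    e=[(0,1),(2,3),(4,5),(6,7),(0,2),(1,3),(4,6),(5,7),(0,4),(1,5),(2,6),(3,7)]
    return [(c[i],c[j]) for i,j in e]
def wedgeE():
    e=[]
    pr=[(65,0),(65,4),(5,30),(-65,30),(-65,0)]
    for y in(-20,20):
        for i in range(5): e.append((np.array([pr[i][0],y,pr[i][1]],float),np.array([pr[(i+1)%5][0],y,pr[(i+1)%5][1]],float)))
    for p in pr: e.append((np.array([p[0],-20,p[1]],float),np.array([p[0],20,p[1]],float)))
    return e+box(-61,-25,-8,8,30,64)
def carrE(): return box(-75,75,-43,43,0,14)+box(-71,-35,-8,8,14,48)+box(57,75,-8,8,0,14)
def clampE(a=0):
    e=box(-110,85,-80,92,0,10)
    e+=box(33,41,31,39,10,22)
    e+=box(-37,-23,-72,86,30,40)
    e+=box(45,46,-67,80,10,22)
    for y in(-10,80,-23,-67): e.append((np.array([-75,y,22.]),np.array([45,y,22.])))
    return e
def overlay(im,n,items,win,k,fn):
    x0,y0,w,h=win
    o=cv2.resize(im[y0:y0+h,x0:x0+w],None,fx=k,fy=k,interpolation=cv2.INTER_CUBIC)
    for pose,E,col in items:
        for a,b in E:
            q=proj(n,world(pose,[a,b]));q=(q+.5-np.array([x0,y0]))*k-.5
            cv2.line(o,tuple(int(v) for v in q[0].round()),tuple(int(v) for v in q[1].round()),col,1,cv2.LINE_AA)
    cv2.imwrite(fn,o)
E
cat > f0.py <<'E'
from h import *
T=lambda c:crop2px(c,(185,180),8);TB=lambda c:crop2px(c,(280,190),8)
S=lambda c:crop2px(c,(170,185),8);SB=lambda c:crop2px(c,(275,215),6)
cl=[("top",X,T(c)) for X,c in [((-110,-80,10),(508,122)),((-110,92,10),(500,477)),((85,-80,10),(105,122)),((85,92,10),(97,475))]]
cl+=[("scene",X,S(c)) for X,c in [((-110,92,0),(457,390)),((-110,-80,10),(718,215)),((85,92,0),(88,272))]]
we=[("top",X,TB(c)) for X,c in [((65,-20,4),(450,280)),((65,20,4),(475,360)),((5,-20,30),(585,240)),((5,20,30),(605,320))]]
we+=[("scene",X,SB(c)) for X,c in [((65,20,0),(392,300)),((65,-20,4),(405,248)),((5,20,30),(540,265)),((5,-20,30),(545,217)),((-65,20,0),(708,345)),((-65,20,30),(715,283))]]
ca=[("top",X,TB(c)) for X,c in [((75,43,14),(35,225)),((75,-43,14),(140,78)),((-75,43,14),(295,380)),((-75,-43,14),(385,230))]]
ca+=[("scene",X,SB(c)) for X,c in [((75,43,14),(45,98)),((-75,43,14),(205,235)),((-75,-43,14),(360,192)),((75,-43,14),(200,55))]]
poses={}
for n,o,p0 in(("clamp",cl,(550,100,1.57)),("wedge",we,(550,-400,1.4)),("carrier",ca,(550,-200,1.0))):
    q,r=fit(o,p0);poses[n]=q;print(n,q.round(3));print(r.round(1).tolist())
np.savez('poses.npz',**poses)
top=cv2.imread('pics/top0.png');sc=cv2.imread('pics/scene0.png')
it=[(poses['clamp'],clampE(),(0,0,255)),(poses['wedge'],wedgeE(),(0,255,0)),(poses['carrier'],carrE(),(255,0,0))]
overlay(top,'top',it,(185,180,100,75),8,'pics/o1.png')
overlay(top,'top',it,(280,190,100,75),8,'pics/o2.png')
overlay(sc,'scene',it,(170,185,100,60),8,'pics/o3.png')
overlay(sc,'scene',it,(275,215,130,80),6,'pics/o4.png')
E
python3 f0.py
```

```text
clamp [512.999 147.55    1.59 ]
[[-0.3, 0.3], [-0.3, -0.1], [-0.0, -0.3], [-0.9, -0.4], [0.7, 2.2], [0.6, 0.1], [-0.6, 2.1]]
wedge [ 491.391 -370.097    1.889]
[[-0.9, 0.0], [-0.9, -0.1], [-2.0, -0.4], [-1.2, -0.4], [0.2, 1.1], [-0.2, 0.4], [0.4, -0.0], [0.4, -0.0], [0.2, 0.6], [0.5, 0.7]]
carrier [ 511.718 -187.584    1.043]
[[-0.8, -0.7], [-2.2, -0.9], [0.1, 0.4], [0.3, 0.3], [0.3, -0.0], [-0.1, 0.8], [1.2, 0.3], [-0.5, 1.0]]
```

View pics/o1.png

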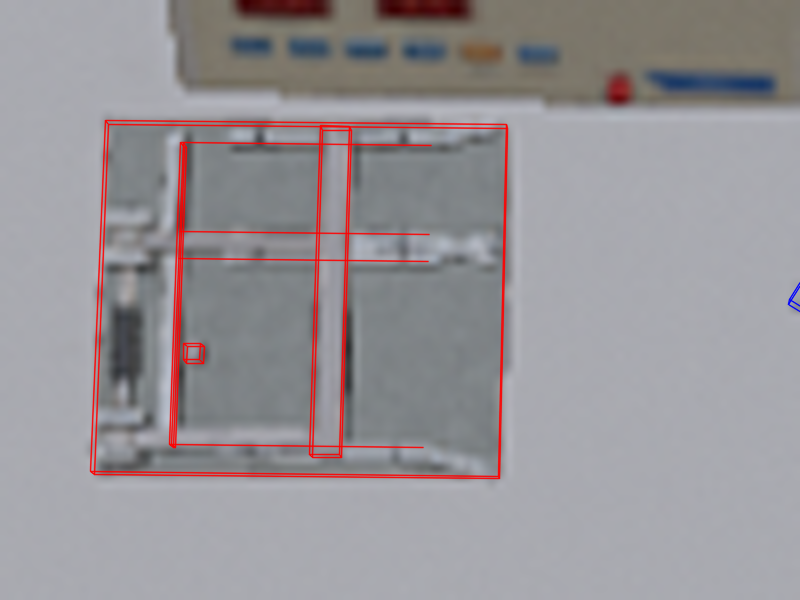

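View pics/o2.png

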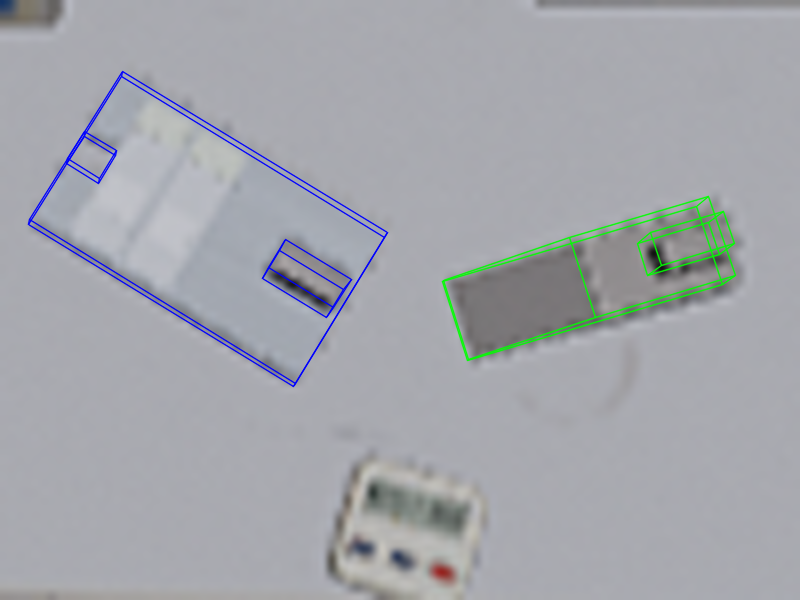

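View pics/o3.png

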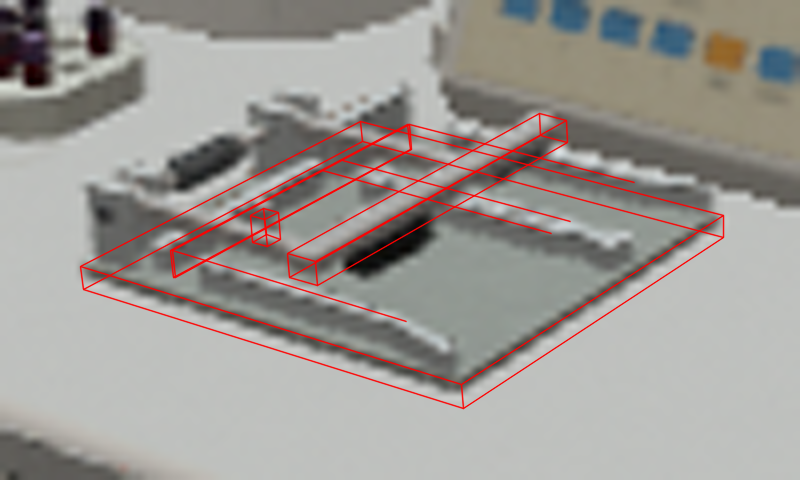

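View pics/o4.png

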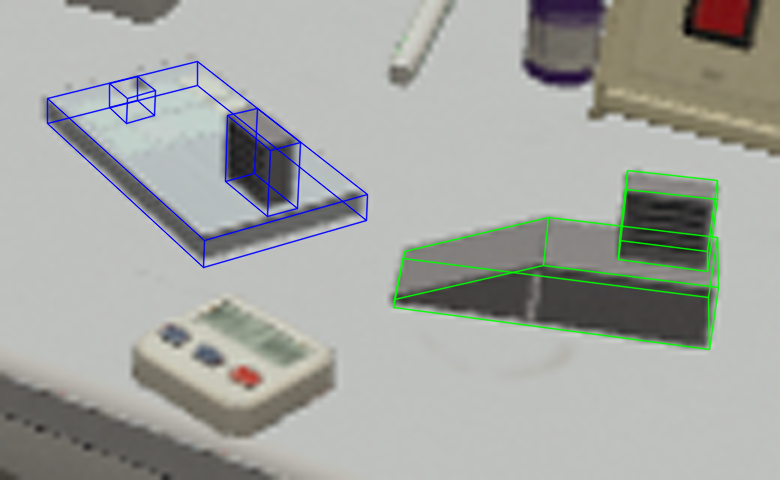

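```bash
python3 - <<'E'
import cv2,numpy as np
t=cv2.imread('pics/top0.png');s=cv2.imread('pics/scene0.png')
def c(im,x0,y0,w,h,k,n):
    o=cv2.resize(im[y0:y0+h,x0:x0+w],None,fx=k,fy=k,interpolation=cv2.INTER_CUBIC)
    for x in range(0,w,5): cv2.putText(o,str(x0+x),(x*k,10),0,.35,(0,0,255),1);cv2.line(o,(int((x+.5)*k),12),(int((x+.5)*k),18),(0,0,255),1)
    for y in range(0,h,5): cv2.putText(o,str(y0+y),(0,int((y+.5)*k)),0,.35,(0,0,255),1);cv2.line(o,(25,int((y+.5)*k)),(30,int((y+.5)*k)),(0,0,255),1)
    cv2.imwrite(n,o)
c(s,200,195,62,44,12,'pics/z1.png');c(s,178,192,45,45,12,'pics/z2.png');c(t,193,190,60,52,12,'pics/z3.png')
E
```

```text
(no output)
```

View pics/z1.png

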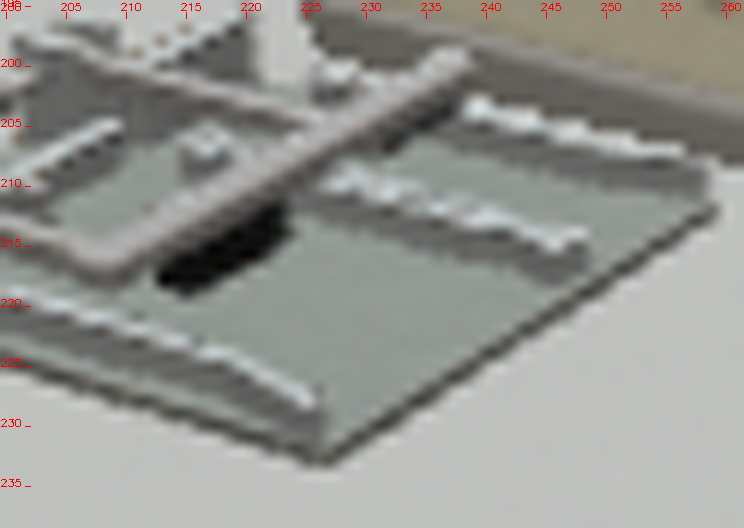

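View pics/z3.png

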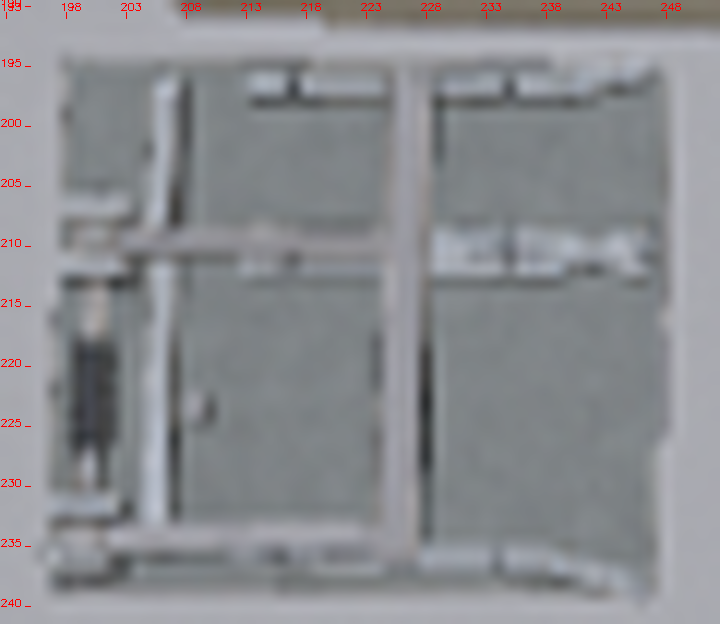

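View pics/z2.png

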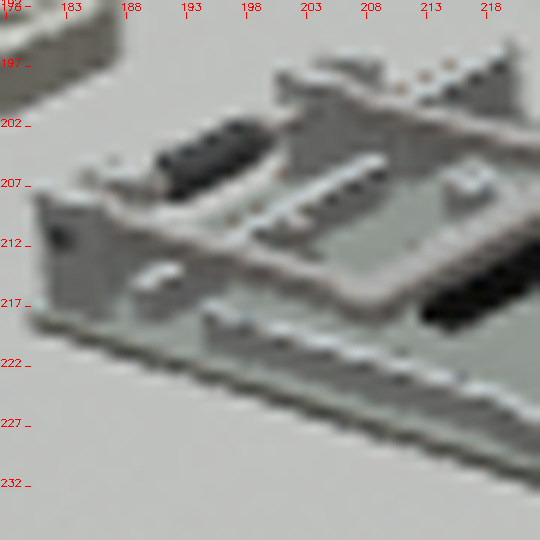

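```bash
cat > f1.py <<'E'
from h import *
TB=lambda c:crop2px(c,(280,190),8)
SB=lambda c:crop2px(c,(275,215),6)
# clamp points, direct pixels (z3: px=193+(c)/12-.5 ; z1: 200+..,195+..)
T=lambda c:crop2px(c,(193,190),12); S=lambda c:crop2px(c,(200,195),12); S2=lambda c:crop2px(c,(178,192),12)
obs=[]
def add(o,n,f,l): obs.extend((o,n,X,f(c)) for X,c in l)
add(0,"top",T,[((-110,-80,10),(668,62)),((-110,92,10),(655,592)),((85,-80,10),(62,62)),((85,92,10),(50,588)),
 ((-37,86,40),(417,562)),((-23,86,40),(382,562)),((-37,-72,40),(430,75)),((-23,-72,40),(396,72)),((37,35,20),(204,408))])
add(0,"scene",S,[((-110,92,10),(325,450)),((-110,-80,10),(716,207)),((-37,-72,40),(473,62)),((-37,86,30),(105,284)),((-107,87,22),(318,400)),((-107,-75,22),(714,160))])
add(0,"scene",S2,[((85,92,10),(30,315))])
add(1,"top",TB,[((65,-20,4),(450,280)),((65,20,4),(475,360)),((5,-20,30),(585,240)),((5,20,30),(605,320))])
add(1,"scene",SB,[((65,20,0),(392,302)),((65,-20,4),(405,248)),((5,20,30),(540,265)),((5,-20,30),(545,217)),((-65,20,0),(708,345)),((-65,20,30),(715,283)),((-61,8,64),(715,192)),((-25,8,64),(625,185))])
add(2,"top",TB,[((75,43,14),(35,225)),((75,-43,14),(140,78)),((-75,43,14),(295,380)),((-75,-43,14),(385,230))])
add(2,"scene",SB,[((75,43,14),(45,98)),((-75,43,14),(203,235)),((-75,-43,14),(360,190)),((75,-43,14),(195,53)),((-71,8,48),(265,140)),((-35,8,48),(228,115))])
cams=("scene","top")
def pr(n,X,d):
    p=P[n];Rm=cv2.Rodrigues(d[:3]/1000)[0]@cv2.Rodrigues(p['rvec'])[0]
    c=Rm@X+p['tvec']+d[3:];q=p['K']@c;return q[:2]/q[2]
def f(v):
    po=v[:9].reshape(3,3)*[100,100,1];d=v[9:].reshape(2,6)
    r=[(pr(n,world((*po[o],0),[X])[0],d[cams.index(n)])-px)/.6 for o,n,X,px in obs]
    return np.concatenate(r+[d.ravel()/np.tile([2,2,2,2,2,2],2)])
v0=np.r_[5.13,1.47,1.59,4.91,-3.7,1.889,5.12,-1.87,1.043,np.zeros(12)]
r=least_squares(f,v0,loss='soft_l1')
po=r.x[:9].reshape(3,3)*[100,100,1];print(po.round(3));print(r.x[9:].reshape(2,6).round(2))
res=(f(r.x)[:2*len(obs)]*.6).reshape(-1,2)
for (o,n,X,px),e in zip(obs,res): print(o,n,X,e.round(1))
C=np.linalg.inv(r.jac.T@r.jac);print(np.sqrt(np.diag(C))[:9].round(4))
np.savez('poses.npz',clamp=po[0],wedge=po[1],carrier=po[2],d=r.x[9:])
top=cv2.imread('pics/top0.png');sc=cv2.imread('pics/scene0.png')
for n,d in zip(cams,r.x[9:].reshape(2,6)):
    p=P[n];Rm=cv2.Rodrigues(d[:3]/1000)[0]@cv2.Rodrigues(p['rvec'])[0];p['rvec']=cv2.Rodrigues(Rm)[0];p['tvec']=p['tvec']+d[3:]
it=[(po[0],clampE(),(0,0,255)),(po[1],wedgeE(),(0,255,0)),(po[2],carrE(),(255,0,0))]
overlay(top,'top',it,(193,190,60,52),12,'pics/p1.png')
overlay(sc,'scene',it,(178,192,84,44),9,'pics/p2.png')
overlay(sc,'scene',it,(275,215,130,80),6,'pics/p3.png')
E
python3 f1.py
```

```text
[[ 512.955  148.038    1.591]
 [ 491.182 -371.421    1.883]
 [ 512.251 -187.51     1.045]]
[[-0.48 -0.35 -1.25 -1.22 -0.97  0.9 ]
 [-0.12  0.12  0.82  2.15  0.46  0.25]]
0 top (-110, -80, 10) [0.1 0.5]
0 top (-110, 92, 10) [0.2 0.2]
0 top (85, -80, 10) [ 0.5 -0.1]
0 top (85, 92, 10) [-0.3  0.1]
0 top (-37, 86, 40) [0.2 0.1]
0 top (-23, 86, 40) [-0.6  0. ]
0 top (-37, -72, 40) [ 0.3 -0.4]
0 top (-23, -72, 40) [-0.5 -0.2]
0 top (37, 35, 20) [-0.4  0.1]
0 scene (-110, 92, 10) [0.  0.1]
0 scene (-110, -80, 10) [ 0.1 -0.7]
0 scene (-37, -72, 40) [ 0.7 -0.5]
0 scene (-37, 86, 30) [0.4 1.6]
0 scene (-107, 87, 22) [ 0.6 -0.2]
0 scene (-107, -75, 22) [-1.5  0.3]
0 scene (85, 92, 10) [-1.  -0.2]
1 top (65, -20, 4) [0.1 0.2]
1 top (65, 20, 4) [0. 0.]
1 top (5, -20, 30) [-0.9 -0.1]
1 top (5, 20, 30) [-0.2 -0.1]
1 scene (65, 20, 0) [-0.   0.2]
1 scene (65, -20, 4) [-0.4 -0.1]
1 scene (5, 20, 30) [ 0.2 -0.5]
1 scene (5, -20, 30) [ 0.3 -0.5]
1 scene (-65, 20, 0) [-0.1  0.1]
1 scene (-65, 20, 30) [0.2 0.2]
1 scene (-61, 8, 64) [0.1 0.7]
1 scene (-25, 8, 64) [-0.1  0.1]
2 top (75, 43, 14) [-0.1 -0.7]
2 top (75, -43, 14) [-1.6 -0.9]
2 top (-75, 43, 14) [0.7 0.4]
2 top (-75, -43, 14) [0.9 0.3]
2 scene (75, 43, 14) [-0.2 -0.5]
2 scene (-75, 43, 14) [-0.2  0.1]
2 scene (-75, -43, 14) [ 0.7 -0.1]
2 scene (75, -43, 14) [-0.2  0.8]
2 scene (-71, 8, 48) [0.3 0.9]
2 scene (-35, 8, 48) [-0.7 -0.6]
[0.0195 0.0255 0.0073 0.0224 0.023  0.0172 0.0225 0.0251 0.0111]
```

View pics/p1.png

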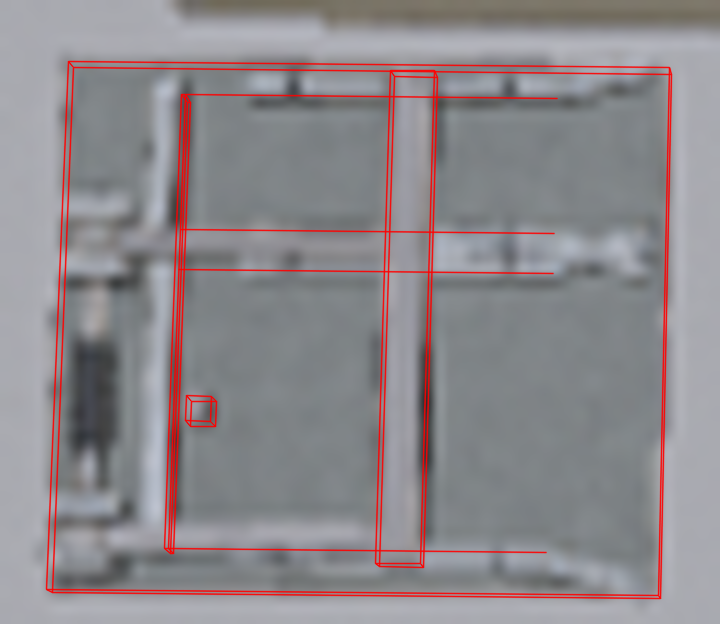

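View pics/p2.png

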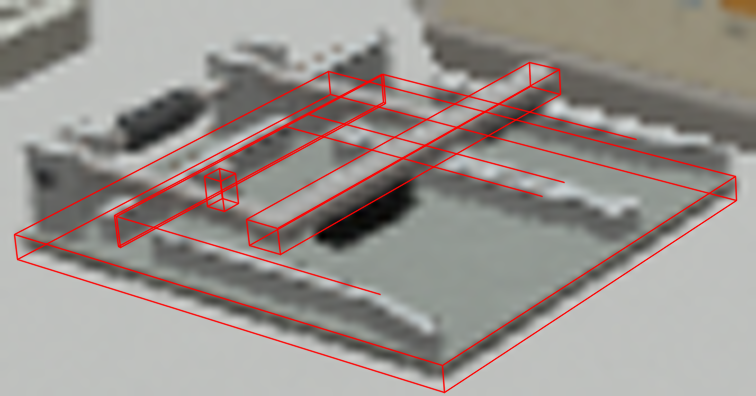

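View pics/p3.png

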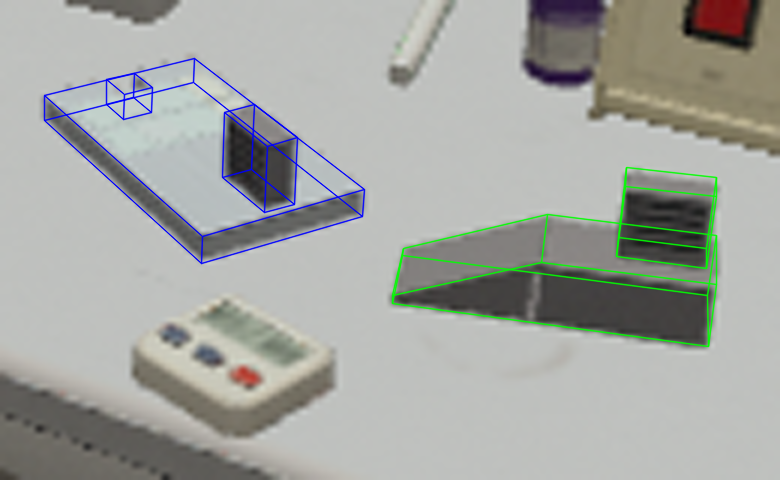

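```bash
python3 - <<'E'
import cv2,numpy as np
t=cv2.imread('pics/top0.png');s=cv2.imread('pics/scene0.png')
def c(im,x0,y0,w,h,k,n):
    o=cv2.resize(im[y0:y0+h,x0:x0+w],None,fx=k,fy=k,interpolation=cv2.INTER_CUBIC)
    for x in range(0,w,10): cv2.putText(o,str(x0+x),(x*k,10),0,.35,(0,0,255),1);cv2.line(o,(int((x+.5)*k),12),(int((x+.5)*k),18),(0,0,255),1)
    for y in range(0,h,10): cv2.putText(o,str(y0+y),(0,int((y+.5)*k)),0,.35,(0,0,255),1);cv2.line(o,(25,int((y+.5)*k)),(30,int((y+.5)*k)),(0,0,255),1)
    cv2.imwrite(n,o)
c(s,215,130,145,90,5,'pics/y1.png');c(t,195,75,105,125,4,'pics/y2.png')
E
```

```text
(no output)
```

View pics/y1.png

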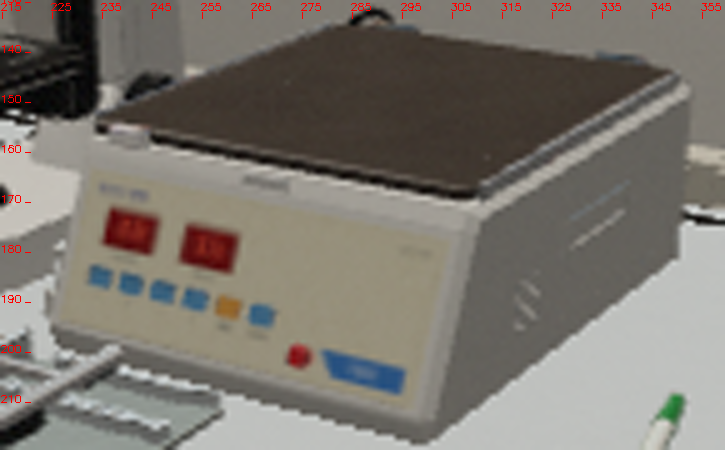

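View pics/y2.png

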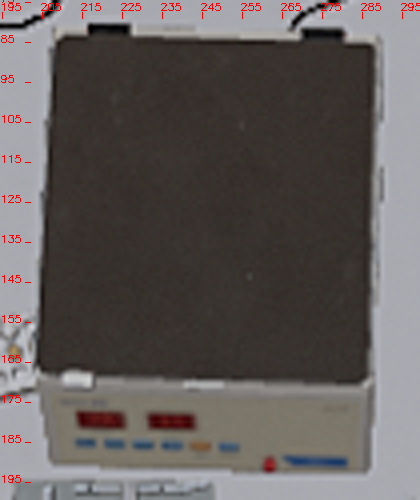

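```bash
cat >> h.py <<'E'
try:
    _d=np.load('poses.npz')['d'].reshape(2,6)
    for _n,_e in zip(("scene","top"),_d):
        _p=P[_n];_R=cv2.Rodrigues(_e[:3]/1000)[0]@cv2.Rodrigues(_p['rvec'])[0];_p['rvec']=cv2.Rodrigues(_R)[0];_p['tvec']=_p['tvec']+_e[3:]
except Exception as e: print(e)
def tri(s,t):
    f=lambda X:np.r_[proj('scene',[X])[0]-s,proj('top',[X])[0]-t]
    r=least_squares(f,[600,0,50]);return r.x.round(1),r.fun.round(1)
def ray(n,px,z):
    f=lambda v:proj(n,[[v[0],v[1],z]])[0]-px
    return least_squares(f,[500,0]).x.round(1)
E
python3 - <<'E'
from h import *
print(tri((298,217),(286.5,192.5)),tri((308,169),(286,171)), tri((234,155),(205,168)))
print('TCP',proj('scene',[get_obs()['ee_pos']]),proj('top',[get_obs()['ee_pos']]))
for n,p in (('timer',(331,257)),('cup',(159,244)),('bottle',(335,171)),('tray',(148,207))): print(n,ray('top',p,10))
d=np.load('poses.npz')
for n,pts in(('carrier',[(-53,0,0)]),('wedge',[(-43,0,0)]),('clamp',[(-30,35,10),(-20,-45,10),(-107,-5,10),(-83,35,10),(-63,-45,10)])):
    print(n,world((*d[n],0),pts).round(1))
E
```

```text
(array([ 605.6, -105.2,   21.2]), array([ 0.9, -0.1, -0.9,  0.6])) (array([ 657.1, -103.8,  162.9]), array([-0.5,  0.1,  0.5, -0.3])) (array([658.6, 187.7, 162.8]), array([-0.3,  0. ,  0.3, -0.2]))
TCP [[439.7364477  245.15231508]] [[422.08872481 282.67817937]]
timer [ 364.6 -285. ]
cup [394.2 372.4]
bottle [ 703.1 -297.6]
tray [536.2 425.8]
carrier [[ 485.7 -233.4    0. ]]
wedge [[ 504.4 -412.3    0. ]]
clamp [[478.6 117.3  10. ]
 [558.4 129.   10. ]
 [520.1  41.2  10. ]
 [479.7  64.3  10. ]
 [559.2  86.   10. ]]
```

```bash
cat > go.py <<'E'
from h import *
def st():
    o=get_obs();M=R.from_rotvec(o['orientation']).as_matrix()
    return o,M
def plan(x,y,z,yaw,grip180=True):
    o,M=st();p=o['ee_pos'];c=np.degrees(np.arctan2(M[1,0],M[0,0]))
    dy=yaw-c
    dy=(dy+90)%180-90 if grip180 else (dy+180)%360-180
    d=M.T@(np.array([x,y,z])-p)
    print('t',round(o['t'],2),'tcp',p.round(1),'toolx yaw',c.round(2),'tilt',np.degrees(np.arccos(-M[2,2])).round(2),'q6',o['qpos'][5].round(2),'F',o['ft_force'].round(1),'w',o['width'].round(1))
    print('shift cm (before turn)',(d/10).round(2),'turn',(-dy).round(2))
    a=np.radians(dy);M2=R.from_euler('z',dy,degrees=True).as_matrix()@M
    print('shift cm (after turn)',(M2.T@(np.array([x,y,z])-p)/10).round(2))
E
python3 -c "
from go import *
plan(504.4,-412.3,130,np.degrees(1.883))"
```

```text
Traceback (most recent call last):
  File "go.py", line 10, in plan
    print('t',round(o['t'],2),'tcp',p.round(1),'toolx yaw',c.round(2),'tilt',np.degrees(np.arccos(-M[2,2])).round(2),'q6',o['qpos'][5].round(2),'F',o['ft_force'].round(1),'w',o['width'].round(1))
                                                                                                                                                                               ^^^^^^^^^^^^^^^^
AttributeError: 'float' object has no attribute 'round'
```

```bash
sed -i "s/o\['width'\].round(1)/round(o['width'],1)/" go.py
python3 -c "
from go import *
plan(504.4,-412.3,130,np.degrees(1.883))"
```

```text
t 0.1 tcp [ 273.2 -561.6  222. ] toolx yaw -64.06 tilt 0.08 q6 -0.02 F [ 0.3 -0.4  0. ] w 87.7
shift cm (before turn) [ -3.3  -27.32   9.2 ] turn 8.06
shift cm (after turn) [ -7.09 -26.58   9.21]
```

{"name": "arm_command", "arguments": {
  "increments": [
    [[0,0,0],8],
    [[-1,-3.8,0],0],
    [[-1,-3.8,0],0],
    [[-1,-3.8,0],0],
    [[-1,-3.8,0],0],
    [[-1,-3.8,0],0],
    [[-1,-3.8,0],0],
    [[-1,-3.8,0],0],
    [[0,0,0],0],
    [[0,0,0],0]
  ],
  "gripper": 1
}}

```text
t: 1.1
ee_pos: [511.8, -407.8, 217.3]
orientation: [-2.531, 1.858, 0.013]
ft_force: [-0.6, -0.2, -0.1]
width: 87.8
```

```bash
python3 -c "
from go import *
plan(504.4,-412.3,42,np.degrees(1.883))"
```

```text
t 1.1 tcp [ 511.8 -407.8  217.3] toolx yaw -72.58 tilt 0.48 q6 0.57 F [-0.6 -0.2 -0.1] w 87.8
shift cm (before turn) [ 0.34  0.78 17.53] turn -0.46
shift cm (after turn) [ 0.34  0.78 17.53]
```

{"name": "arm_command", "arguments": {
  "increments": [
    [[0.3,0.8,4],0],
    [[0,0,4],0],
    [[0,0,4],0],
    [[0,0,1.5],0],
    [[0,0,0],0]
  ]
}}

```text
t: 1.6
ee_pos: [501.2, -416.7, 80.3]
orientation: [-2.528, 1.864, 0.008]
ft_force: [-0.5, 0.2, -0.4]
width: 88.0
```

```bash
cat >> go.py <<'E'
def snap(tag,wins):
    for n,win,k in wins:
        im=get_image(n)[:,:,::-1];x0,y0,w,h=win
        cv2.imwrite(f'pics/{tag}_{n}.png',cv2.resize(im[y0:y0+h,x0:x0+w],None,fx=k,fy=k,interpolation=cv2.INTER_CUBIC));cv2.imwrite(f'pics/{tag}_{n}_raw.png',im)
E
python3 -c "
from go import *
plan(504.4,-412.3,42,np.degrees(1.883))
snap('a',[('scene',(300,150,150,150),5),('top',(310,180,100,80),7)])"
```

```text
t 1.6 tcp [ 501.2 -416.7   80.3] toolx yaw -72.8 tilt 0.29 q6 0.56 F [-0.5  0.2 -0.4] w 88.0
shift cm (before turn) [-0.31 -0.45  3.83] turn -0.68
shift cm (after turn) [-0.3  -0.45  3.83]
```

View pics/a_scene.png

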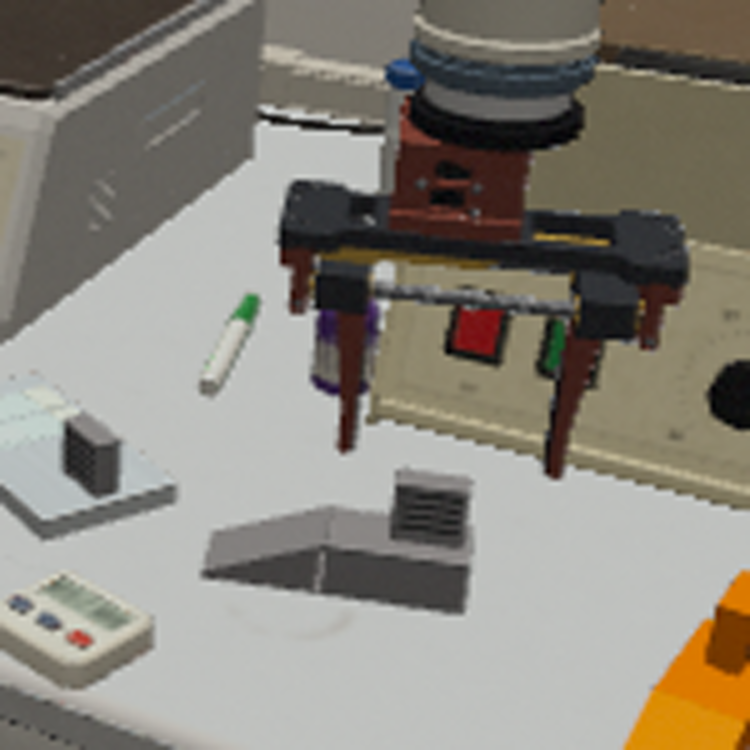

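View pics/a_top.png

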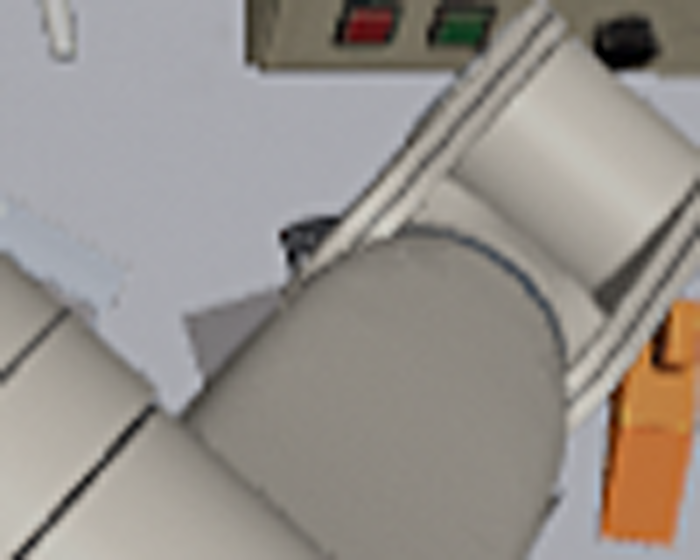

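```bash
python3 -c "
from go import *
o,M=st();p=o['ee_pos']
print(proj('scene',[p,p+M[:,0]*44,p-M[:,0]*44,p+M[:,0]*50,p-M[:,0]*50]).round(1))"
```

```text
[[389.  239.1]
 [407.9 241.3]
 [370.5 236.8]
 [410.5 241.6]
 [368.  236.5]]
```

{"name": "arm_command", "arguments": {
  "increments": [
    [[-0.3,-0.4,0],-0.7],
    [[0,0,2],0],
    [[0,0,1.8],0],
    [[0,0,0],0]
  ]
}}

```text
t: 2.1
ee_pos: [510.2, -416.7, 51.6]
orientation: [2.542, -1.846, 0.019]
ft_force: [0.3, 0.2, -0.4]
width: 88.0
```

```bash
python3 -c "
from go import *
plan(504.4,-412.3,42,np.degrees(1.883))"
```

```text
t 2.1 tcp [ 510.2 -416.7   51.6] toolx yaw -71.98 tilt 0.69 q6 0.55 F [ 0.3  0.2 -0.4] w 88.0
shift cm (before turn) [-0.61  0.42  0.95] turn 0.13
shift cm (after turn) [-0.61  0.42  0.95]
```

{"name": "arm_command", "arguments": {
  "increments": [
    [[-0.4,0.4,0.5],0],
    [[0,0,0.3],0],
    [[0,0,0],0],
    [[0,0,0],0]
  ]
}}

```text
t: 2.5
ee_pos: [506.1, -414.7, 45.4]
orientation: [2.542, -1.845, 0.024]
ft_force: [0.7, 0.8, -0.4]
width: 87.6
```

```bash
python3 -c "
from go import *
plan(504.4,-412.3,42,np.degrees(1.883))"
```

```text
t 2.5 tcp [ 506.1 -414.7   45.4] toolx yaw -71.95 tilt 0.86 q6 0.55 F [ 0.7  0.8 -0.4] w 87.6
shift cm (before turn) [-0.28  0.1   0.34] turn 0.17
shift cm (after turn) [-0.28  0.1   0.34]
```

{"name": "arm_command", "arguments": {
  "increments": [
    [[-0.2,0.1,0.3],0],
    [[0,0,0],0],
    [[0,0,0],0],
    [[0,0,0],0],
    [[0,0,0],0],
    [[0,0,0],0],
    [[0,0,0],0]
  ],
  "gripper": 0
}}

```text
t: 3.2
ee_pos: [504.9, -413.3, 42.9]
orientation: [2.542, -1.845, 0.025]
ft_force: [-0.0, 0.7, 1.6]
width: 35.4
```

```bash
python3 -c "
from go import *
plan(504.4,-412.3,42,np.degrees(1.883))"
```

```text
t 3.2 tcp [ 504.9 -413.3   42.9] toolx yaw -71.95 tilt 0.92 q6 0.55 F [-0.   0.7  1.6] w 35.4
shift cm (before turn) [-0.11  0.01  0.09] turn 0.16
shift cm (after turn) [-0.11  0.01  0.09]
```

{"name": "arm_command", "arguments": {
  "increments": [
    [[0,0,-3.5],0],
    [[0,0,-3.5],0],
    [[0,0,0],8.5],
    [[0,0,0],8.4],
    [[0,0,0],0]
  ]
}}

```text
t: 3.7
ee_pos: [503.1, -412.0, 114.1]
orientation: [-2.232, 2.208, -0.02]
ft_force: [-0.3, -0.2, -1.2]
width: 35.8
```

```bash
cat >> go.py <<'E'
D=np.load('poses.npz')
def cw(x,y,z=0): return world((*D['clamp'],0),[(x,y,z)])[0]
def inclamp():
    o,M=st();p=o['ee_pos'];c=D['clamp'];a=c[2];d=p[:2]-c[:2]
    print('tcp in clamp',np.round([np.cos(a)*d[0]+np.sin(a)*d[1],-np.sin(a)*d[0]+np.cos(a)*d[1],p[2]],1))
E
python3 -c "
from go import *
inclamp()
plan(*cw(-228,-45)[:2],110,np.degrees(D['clamp'][2]))
snap('b',[('scene',(200,100,200,150),4)])"
```

```text
tcp in clamp [-559.7   21.3  114.1]
t 3.7 tcp [ 503.1 -412.   114.1] toolx yaw -89.37 tilt 0.75 q6 0.85 F [-0.3 -0.2 -1.2] w 35.8
shift cm (before turn) [-33.23  -6.31   0.21] turn -0.55
shift cm (after turn) [-33.17  -6.63   0.21]
```

View pics/b_scene.png

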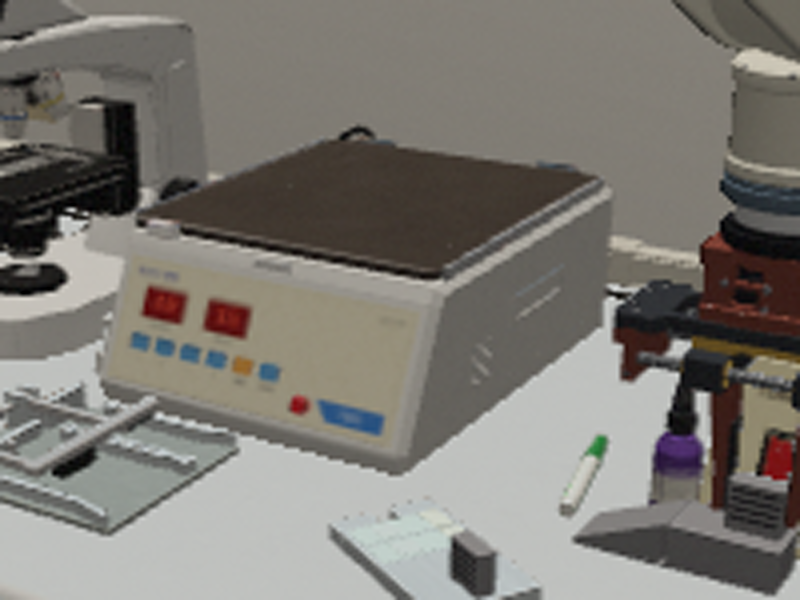

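{"name": "arm_command", "arguments": {
  "increments": [
    [[-4.1,-0.8,0],-0.5],
    [[-4.1,-0.8,0],0],
    [[-4.1,-0.8,0],0],
    [[-4.1,-0.8,0],0],
    [[-4.1,-0.8,0],0],
    [[-4.1,-0.8,0],0],
    [[-4.1,-0.8,0],0],
    [[-3,-0.5,0],0],
    [[0,0,0],0],
    [[0,0,0],0]
  ]
}}

```text
t: 4.75
ee_pos: [551.4, -82.1, 107.3]
orientation: [2.29, -2.148, 0.013]
ft_force: [-0.3, -0.6, -0.4]
width: 36.1
```

```bash
python3 -c "
from go import *
inclamp()
plan(*cw(-228,-45)[:2],54,np.degrees(D['clamp'][2]))"
```

```text
tcp in clamp [-230.9  -33.7  107.3]
t 4.75 tcp [551.4 -82.1 107.3] toolx yaw -86.34 tilt 0.49 q6 1.35 F [-0.3 -0.6 -0.4] w 36.1
shift cm (before turn) [-0.28 -1.11  5.33] turn 2.49
shift cm (after turn) [-0.33 -1.1   5.33]
```

{"name": "arm_command", "arguments": {
  "increments": [
    [[0,-0.8,2],2.5],
    [[0,0,2],0],
    [[0,0,0],0],
    [[0,0,0],0]
  ]
}}

```text
t: 5.15
ee_pos: [559.9, -85.6, 66.4]
orientation: [2.245, -2.194, 0.014]
ft_force: [0.3, 0.0, -0.6]
width: 35.5
```

```bash
python3 -c "
from go import *
inclamp()
plan(*cw(-228,-45)[:2],54,np.degrees(D['clamp'][2]))
snap('c',[('scene',(170,140,160,110),5),('top',(190,180,110,80),7)])"
```

```text
tcp in clamp [-234.6  -42.2   66.4]
t 5.15 tcp [559.9 -85.6  66.4] toolx yaw -88.69 tilt 0.54 q6 1.39 F [ 0.3  0.  -0.6] w 35.5
shift cm (before turn) [-0.67 -0.28  1.24] turn 0.14
shift cm (after turn) [-0.67 -0.27  1.24]
```

View pics/c_scene.png

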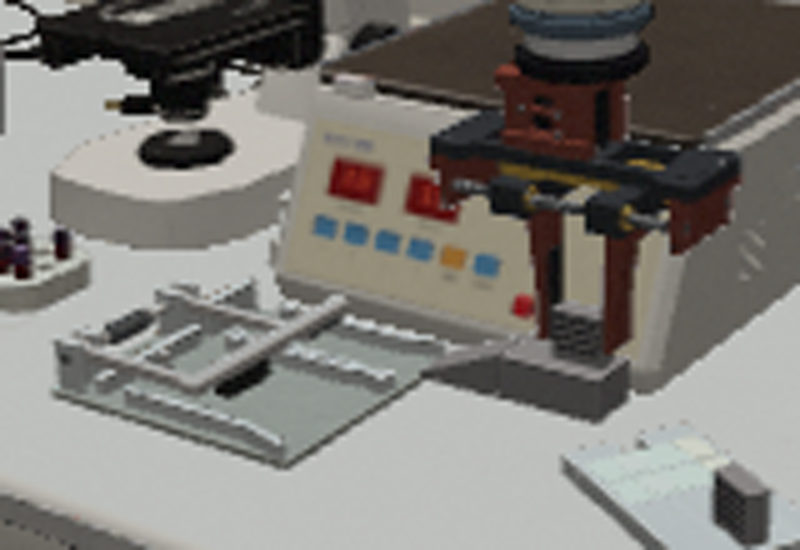

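View pics/c_top.png

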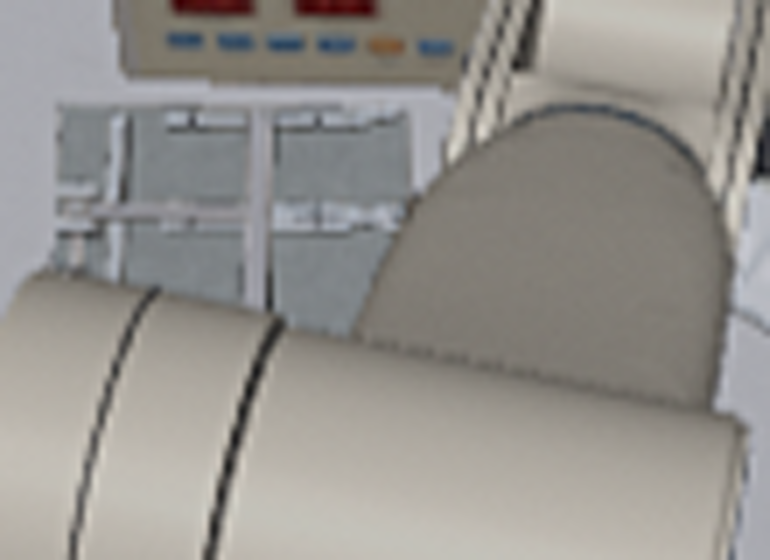

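{"name": "arm_command", "arguments": {
  "increments": [
    [[0,-0.3,0.9],0],
    [[0,0,0.2],0],
    [[-2,0,0],0],
    [[-2,0,0],0],
    [[0,0,0],0],
    [[0,0,0],0]
  ]
}}

```text
t: 5.85
ee_pos: [564.2, -46.1, 56.8]
orientation: [-2.245, 2.196, -0.021]
ft_force: [0.9, -0.1, -1.0]
width: 35.9
```

```bash
python3 -c "
from go import *
inclamp()
plan(*cw(-170,-45)[:2],54,np.degrees(D['clamp'][2]))"
```

```text
tcp in clamp [-195.2  -47.2   56.8]
t 5.85 tcp [564.2 -46.1  56.8] toolx yaw -88.73 tilt 0.77 q6 1.46 F [ 0.9 -0.1 -1. ] w 35.9
shift cm (before turn) [-2.52  0.22  0.25] turn 0.1
shift cm (after turn) [-2.52  0.23  0.25]
```

{"name": "arm_command", "arguments": {
  "increments": [
    [[-0.5,0.2,0.2],0],
    [[-1,0,0],0],
    [[-1,0,0],0],
    [[0,0,0],0],
    [[0,0,0],0]
  ]
}}

```text
t: 6.35
ee_pos: [562.3, -20.6, 54.7]
orientation: [-2.243, 2.197, -0.023]
ft_force: [0.4, -0.3, -1.7]
width: 36.0
```

```bash
python3 -c "
from go import *
inclamp()
plan(*cw(-140,-45)[:2],54,np.degrees(D['clamp'][2]))"
```

```text
tcp in clamp [-169.6  -45.8   54.7]
t 6.35 tcp [562.3 -20.6  54.7] toolx yaw -88.8 tilt 0.86 q6 1.51 F [ 0.4 -0.3 -1.7] w 36.0
shift cm (before turn) [-2.96  0.08  0.04] turn 0.02
shift cm (after turn) [-2.96  0.09  0.04]
```

{"name": "arm_command", "arguments": {
  "increments": [
    [[-1,0.1,0.1],0],
    [[-1,0,0],0],
    [[-1,0,0],0],
    [[-1,0,0],0],
    [[-0.5,0,0],0]
  ]
}}

```text
t: 6.85
ee_pos: [561.2, 27.3, 53.6]
orientation: [-2.242, 2.197, -0.026]
ft_force: [2.3, -0.4, -2.3]
width: 35.4
```

```bash
python3 -c "
from go import *
inclamp()
plan(*cw(-74,-45)[:2],54,np.degrees(D['clamp'][2]))"
```

```text
tcp in clamp [-121.7  -45.8   53.6]
t 6.85 tcp [561.2  27.3  53.6] toolx yaw -88.84 tilt 0.97 q6 1.6 F [ 2.3 -0.4 -2.3] w 35.4
shift cm (before turn) [-4.76  0.08 -0.09] turn -0.01
shift cm (after turn) [-4.76  0.08 -0.09]
```

{"name": "arm_command", "arguments": {
  "increments": [
    [[-0.8,-0.1,0],0],
    [[-0.8,0,0],0],
    [[-0.5,0,0],0]
  ]
}}

```text
t: 7.15
ee_pos: [561.4, 48.0, 53.7]
orientation: [2.246, -2.195, 0.029]
ft_force: [-0.1, -8.7, 3.0]
width: 36.1
```

{"name": "arm_command", "arguments": {
  "increments": [
    [[-0.5,0,0],0],
    [[-0.5,0,0],0],
    [[-0.5,0,0],0]
  ]
}}

```text
t: 7.45
ee_pos: [561.0, 61.0, 54.1]
orientation: [2.245, -2.19, 0.034]
ft_force: [0.4, -9.4, 2.5]
width: 35.9
```

```bash
python3 -c "
from go import *
inclamp()
plan(*cw(-74,-45)[:2],54,np.degrees(D['clamp'][2]))
snap('d',[('scene',(170,140,110,100),7)])"
```

```text
tcp in clamp [-88.  -46.2  54.1]
t 7.45 tcp [561.   61.   54.1] toolx yaw -88.57 tilt 1.27 q6 1.67 F [ 0.4 -9.4  2.5] w 35.9
shift cm (before turn) [-1.4   0.12 -0.01] turn 0.26
shift cm (after turn) [-1.4   0.12 -0.01]
```

View pics/d_scene.png

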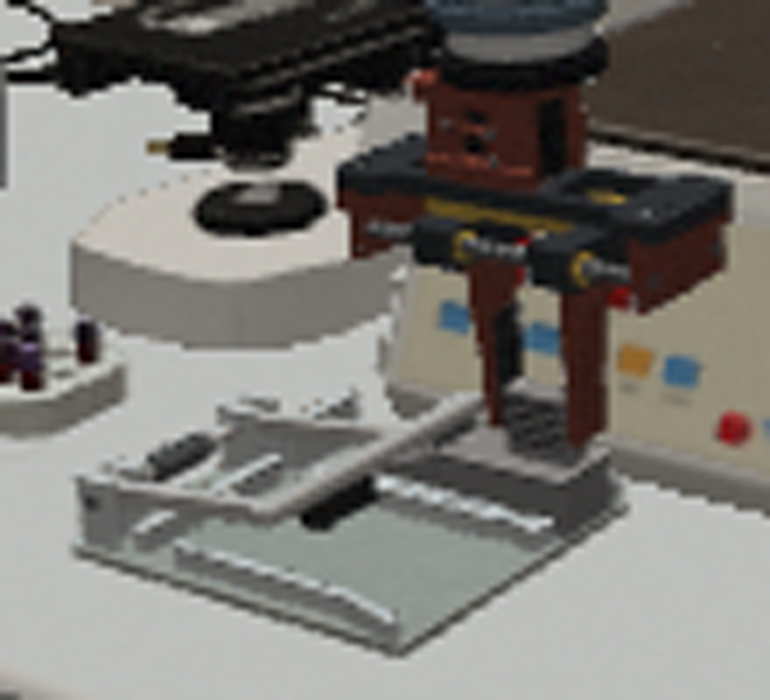

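{"name": "arm_command", "arguments": {
  "increments": [
    [[-0.6,0,0],0],
    [[-0.5,0,0],0],
    [[0,0,0],0]
  ]
}}

```text
t: 7.8
ee_pos: [560.6, 71.2, 54.5]
orientation: [2.244, -2.188, 0.036]
ft_force: [0.8, 2.7, -3.4]
width: 35.9
```

```bash
python3 -c "
from go import *
inclamp()
plan(*cw(-74,-45)[:2],54,np.degrees(D['clamp'][2]))
snap('e',[('scene',(170,140,110,100),7)])"
```

```text
tcp in clamp [-77.8 -46.1  54.5]
t 7.8 tcp [560.6  71.2  54.5] toolx yaw -88.55 tilt 1.4 q6 1.69 F [ 0.8  2.7 -3.4] w 35.9
shift cm (before turn) [-0.38  0.11  0.04] turn 0.27
shift cm (after turn) [-0.38  0.11  0.04]
```

View pics/e_scene.png

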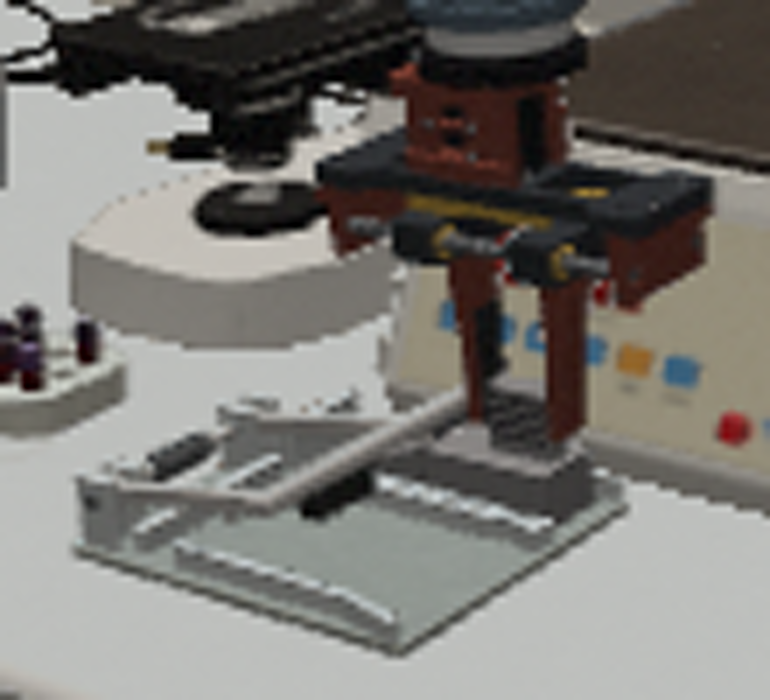

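{"name": "arm_command", "arguments": {
  "increments": [
    [[-0.5,0,0],0],
    [[-0.2,0,0],0],
    [[0,0,0],0]
  ]
}}

```text
t: 8.15
ee_pos: [560.6, 77.4, 54.6]
orientation: [2.243, -2.186, 0.038]
ft_force: [0.0, -1.0, -1.3]
width: 35.9
```

```bash
python3 -c "
from go import *
inclamp()
plan(*cw(-74,-45)[:2],54,np.degrees(D['clamp'][2]))
snap('f',[('scene',(170,140,110,100),7)])"
```

```text
tcp in clamp [-71.6 -46.2  54.6]
t 8.15 tcp [560.6  77.4  54.6] toolx yaw -88.53 tilt 1.49 q6 1.7 F [ 0.  -1.  -1.3] w 35.9
shift cm (before turn) [0.24 0.12 0.07] turn 0.3
shift cm (after turn) [0.24 0.12 0.07]
```

View pics/f_scene.png

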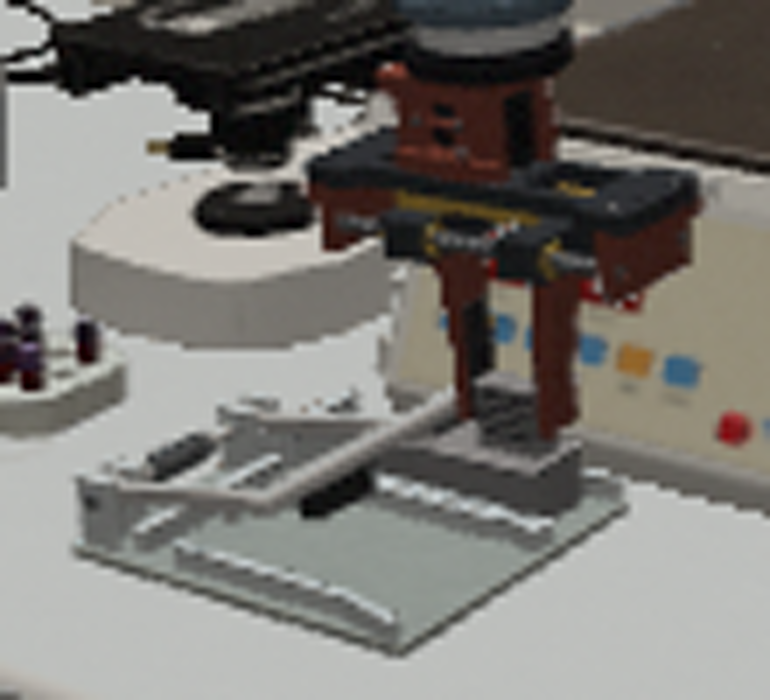

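{"name": "arm_command", "arguments": {
  "increments": [
    [[0,0,0],0],
    [[0,0,0],0],
    [[0,0,-1],0],
    [[0,0,-3],0],
    [[0,0,-4],0],
    [[0,0,-4],0]
  ],
  "gripper": 0.48
}}

```text
t: 8.8
ee_pos: [554.6, 80.9, 173.8]
orientation: [2.237, -2.179, 0.023]
ft_force: [0.8, 0.6, -0.2]
width: 41.8
```

```bash
python3 -c "
from go import *
inclamp()
plan(*cw(-74,-45)[:2],54,np.degrees(D['clamp'][2]))
snap('g',[('scene',(170,140,110,100),7)])"
```

```text
tcp in clamp [-68.  -40.2 173.8]
t 8.8 tcp [554.6  80.9 173.8] toolx yaw -88.5 tilt 1.37 q6 1.7 F [ 0.8  0.6 -0.2] w 41.8
shift cm (before turn) [ 0.32 -0.51 11.99] turn 0.32
shift cm (after turn) [ 0.31 -0.52 11.99]
```

View pics/g_scene.png

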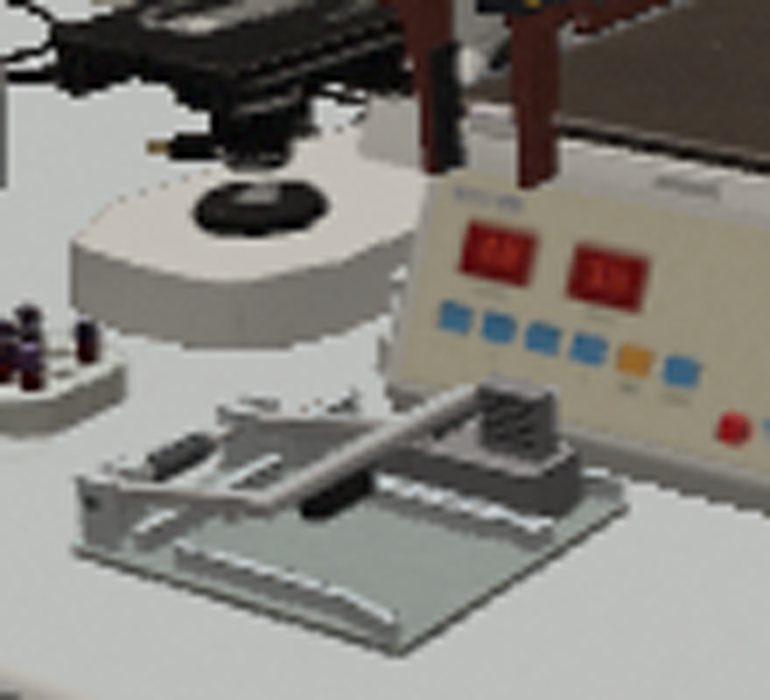

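```bash
python3 - <<'E'
from go import *
im=cv2.imread('pics/g_scene_raw.png')
for cx in(-29,):
    it=[((*cw(cx,-45)[:2],D['clamp'][2],10),wedgeE(),(0,255,0)),((*cw(-20,-45)[:2],D['clamp'][2],10),wedgeE(),(0,0,255))]
    overlay(im,'scene',it,(215,180,60,45),12,'pics/g2.png')
E
```

```text
(no output)
```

View pics/g2.png

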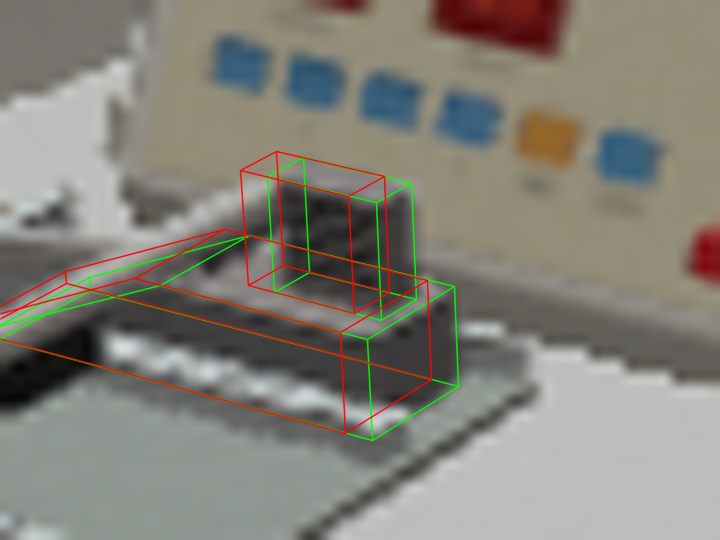

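{"name": "arm_command", "arguments": {
  "increments": [
    [[0,0,0],-8.4],
    [[0,0,0],-8.4],
    [[0,0,0],-8.4],
    [[0,0,0],-8.4],
    [[0,0,0],-8.4],
    [[0,0,0],-8.4],
    [[0,0,0],-8.4],
    [[0,0,0],0]
  ],
  "gripper": 1
}}

```text
t: 9.65
ee_pos: [560.8, 83.5, 190.6]
orientation: [3.034, -0.761, 0.039]
ft_force: [-0.3, 0.2, 0.2]
width: 88.3
```

```bash
python3 -c "
from go import *
plan(485.7,-233.4,174,np.degrees(D['carrier'][2])+90)"
```

```text
t 9.65 tcp [560.8  83.5 190.6] toolx yaw -28.16 tilt 1.62 q6 0.65 F [-0.3  0.2  0.2] w 88.3
shift cm (before turn) [ 8.29 31.47  2.11] turn 1.94
shift cm (after turn) [ 9.35 31.17  2.13]
```

{"name": "arm_command", "arguments": {
  "increments": [
    [[0,0,0],1.9],
    [[1.1,3.8,0.2],0],
    [[1.1,3.8,0.2],0],
    [[1.1,3.8,0.2],0],
    [[1.1,3.8,0.2],0],
    [[1.1,3.8,0.2],0],
    [[1.1,3.8,0.2],0],
    [[1.1,3.8,0.2],0],
    [[1.1,3.5,0.2],0],
    [[0,0,0],0]
  ]
}}

```text
t: 10.65
ee_pos: [480.1, -228.5, 182.3]
orientation: [3.007, -0.873, 0.053]
ft_force: [-0.6, 0.1, 0.6]
width: 87.6
```

```bash
python3 -c "
from go import *
plan(485.7,-233.4,80,np.degrees(D['carrier'][2])+90)"
```

```text
t 10.65 tcp [ 480.1 -228.5  182.3] toolx yaw -32.39 tilt 2.02 q6 0.1 F [-0.6  0.1  0.6] w 87.6
shift cm (before turn) [ 0.37  0.11 10.25] turn -2.29
shift cm (after turn) [ 0.37  0.14 10.25]
```

{"name": "arm_command", "arguments": {
  "increments": [
    [[0.4,0.1,4],-2.3],
    [[0,0,4],0],
    [[0,0,2],0],
    [[0,0,0],0],
    [[0,0,0],0]
  ]
}}

```text
t: 11.15
ee_pos: [488.9, -233.4, 82.9]
orientation: [3.016, -0.839, 0.063]
ft_force: [0.2, 0.5, 1.5]
width: 87.4
```

```bash
sed -i "s/^    print('shift cm (before/    print('zaxis',M[:,2].round(3));print('shift cm (before/" go.py; python3 -c "
from go import *
plan(485.7,-233.4,80,np.degrees(D['carrier'][2])+90)
snap('h',[('scene',(260,130,130,140),5)])"
```

```text
t 11.15 tcp [ 488.9 -233.4   82.9] toolx yaw -31.07 tilt 2.37 q6 0.08 F [0.2 0.5 1.5] w 87.4
zaxis [ 0.036 -0.021 -0.999]
shift cm (before turn) [-0.29  0.17  0.28] turn -0.97
shift cm (after turn) [-0.29  0.16  0.28]
```

View pics/h_scene.png

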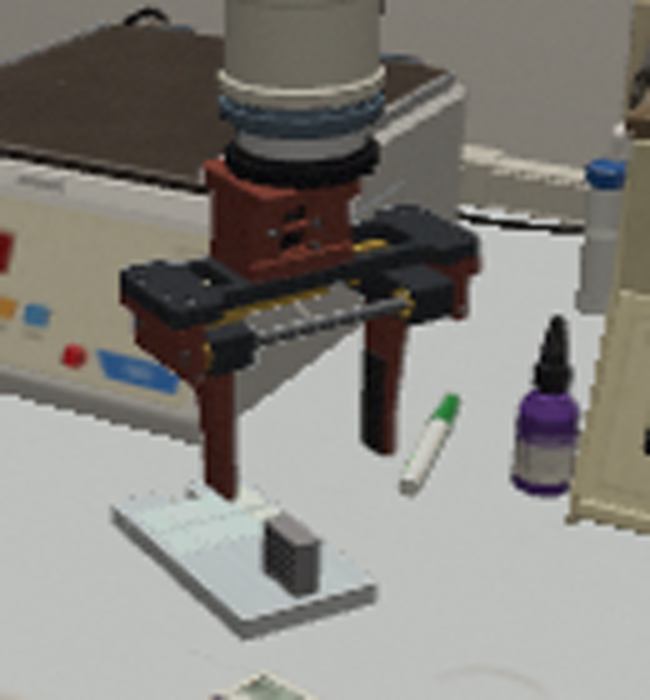

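{"name": "arm_command", "arguments": {
  "increments": [
    [[0,0,-0.3],8.5],
    [[0,0,0],8.5],
    [[0,0,0],8.5],
    [[0,0,0],8.5],
    [[0,0,0],8.5],
    [[0,0,0],8.5],
    [[0,0,0],8.5],
    [[0,0,0],8.5],
    [[0,0,0],8.5],
    [[0,0,0],8.5],
    [[0,0,0],2],
    [[0,0,0],0]
  ]
}}

```text
t: 12.4
ee_pos: [500.4, -233.5, 107.8]
orientation: [-1.559, 2.681, -0.095]
ft_force: [0.7, 1.0, -0.4]
width: 87.5
```

```bash
python3 -c "
from go import *
plan(485.7,-233.4,80,np.degrees(D['carrier'][2]))"
```

```text
t 12.4 tcp [ 500.4 -233.5  107.8] toolx yaw -119.64 tilt 4.14 q6 1.63 F [ 0.7  1.  -0.4] w 87.5
zaxis [ 0.064 -0.033 -0.997]
shift cm (before turn) [0.73 1.48 2.68] turn 0.46
shift cm (after turn) [0.74 1.48 2.68]
```

{"name": "arm_command", "arguments": {
  "increments": [
    [[0.7,1.5,2.5],0.5],
    [[0,0,3],0]
  ]
}}

```text
t: 12.6
ee_pos: [492.1, -235.7, 57.2]
orientation: [-1.546, 2.679, -0.111]
ft_force: [0.3, 0.4, -0.1]
width: 87.8
```

```bash
python3 -c "
from go import *
plan(485.7,-233.4,21,np.degrees(D['carrier'][2]))"
```

```text
t 12.6 tcp [ 492.1 -235.7   57.2] toolx yaw -120.03 tilt 4.88 q6 1.63 F [ 0.3  0.4 -0.1] w 87.8
zaxis [ 0.076 -0.039 -0.996]
shift cm (before turn) [0.14 0.97 3.55] turn 0.07
shift cm (after turn) [0.14 0.97 3.55]
```

{"name": "arm_command", "arguments": {
  "increments": [
    [[0.1,1,3.4],0],
    [[0,0,0.4],0]
  ]
}}

```text
t: 12.8
ee_pos: [486.3, -232.9, 18.0]
orientation: [-1.548, 2.677, -0.112]
ft_force: [-0.6, 0.0, 0.6]
width: 87.4
```

```bash
python3 -c "
from go import *
plan(485.7,-233.4,21,np.degrees(D['carrier'][2]))"
```

```text
t 12.8 tcp [ 486.3 -232.9   18. ] toolx yaw -119.93 tilt 4.96 q6 1.63 F [-0.6  0.   0.6] w 87.4
zaxis [ 0.077 -0.039 -0.996]
shift cm (before turn) [ 0.07 -0.   -0.3 ] turn 0.17
shift cm (after turn) [ 0.07 -0.   -0.3 ]
```

{"name": "arm_command", "arguments": {
  "increments": [
    [[0,0,-0.1],0],
    [[0,0,0],0],
    [[0,0,0],0],
    [[0,0,0],0],
    [[0,0,0],0]
  ],
  "gripper": 0
}}

```text
t: 13.3
ee_pos: [490.9, -234.7, 24.9]
orientation: [-1.547, 2.672, -0.124]
ft_force: [-0.2, -0.2, -0.2]
width: 51.1
```

```bash
python3 -c "
from go import *
plan(485.7,-233.4,21,np.degrees(D['carrier'][2]))"
```

```text
t 13.3 tcp [ 490.9 -234.7   24.9] toolx yaw -119.83 tilt 5.46 q6 1.62 F [-0.2 -0.2 -0.2] w 51.1
zaxis [ 0.085 -0.043 -0.995]
shift cm (before turn) [0.15 0.54 0.34] turn 0.27
shift cm (after turn) [0.15 0.54 0.34]
```

{"name": "arm_command", "arguments": {
  "increments": [
    [[0.1,0.6,0.6],0],
    [[0,0.1,0.15],0],
    [[0,0.1,0.1],0]
  ]
}}

```text
t: 13.6
ee_pos: [485.6, -232.7, 17.5]
orientation: [-1.546, 2.669, -0.13]
ft_force: [-2.3, 1.0, 29.2]
width: 35.4
```

```bash
python3 -c "
from go import *
plan(485.7,-233.4,21,np.degrees(D['carrier'][2]))
snap('i',[('scene',(260,130,130,140),5)])"
```

```text
t 13.6 tcp [ 485.6 -232.7   17.5] toolx yaw -119.82 tilt 5.75 q6 1.62 F [-2.3  1.  29.2] w 35.4
zaxis [ 0.089 -0.045 -0.995]
shift cm (before turn) [ 0.06 -0.08 -0.35] turn 0.28
shift cm (after turn) [ 0.06 -0.08 -0.35]
```

View pics/i_scene.png

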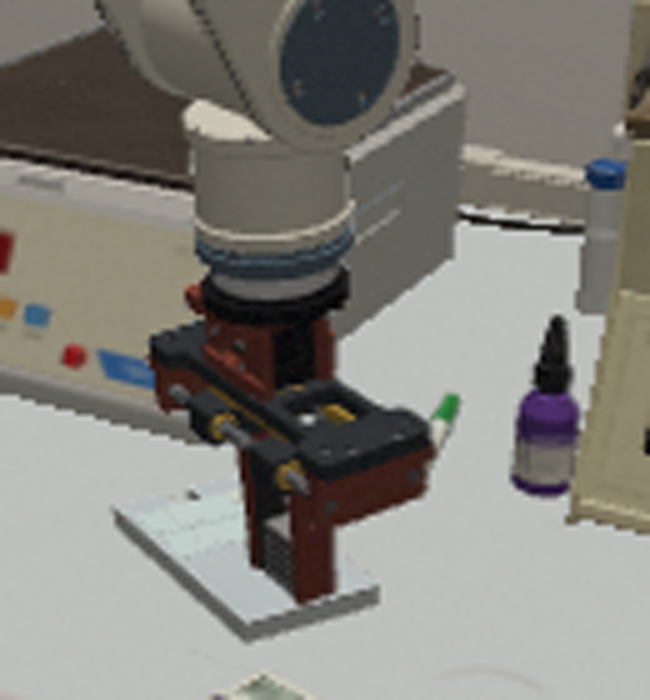

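{"name": "arm_command", "arguments": {
  "increments": [
    [[0,0,-3],0],
    [[0,0,-3],0]
  ]
}}

```text
t: 13.85
ee_pos: [477.0, -228.5, 74.4]
orientation: [-1.549, 2.673, -0.119]
ft_force: [-0.4, -0.2, -2.8]
width: 35.9
```

```bash
python3 -c "
from go import *
inclamp()
plan(*cw(-253,35)[:2],80,np.degrees(D['clamp'][2]))
snap('j',[('scene',(260,130,130,140),5)])"
```

```text
tcp in clamp [-375.7   43.6   74.4]
t 13.85 tcp [ 477.  -228.5   74.4] toolx yaw -119.81 tilt 5.23 q6 1.62 F [-0.4 -0.2 -2.8] w 35.9
zaxis [ 0.081 -0.042 -0.996]
shift cm (before turn) [-10.96   5.51  -1.02] turn -30.98
shift cm (after turn) [-12.27  -0.91  -0.42]
```

View pics/j_scene.png

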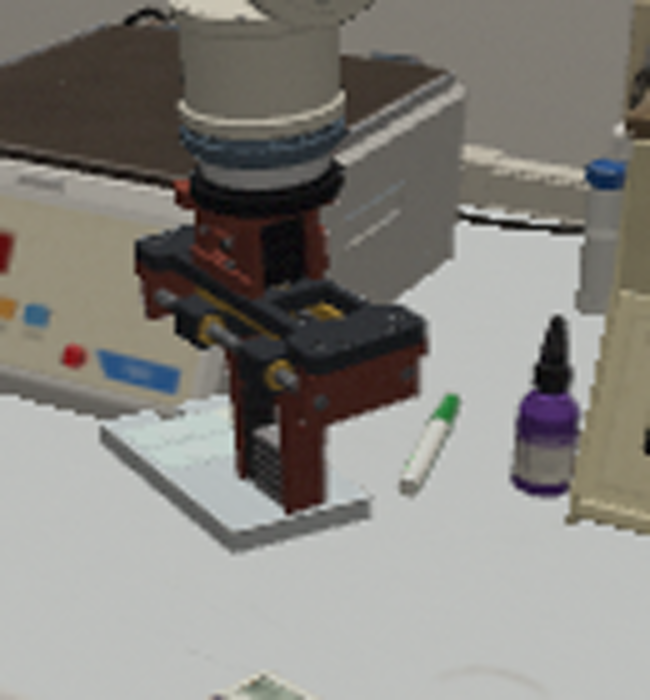

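{"name": "arm_command", "arguments": {
  "increments": [
    [[0,0,0],-7.8],
    [[0,0,0],-7.8],
    [[0,0,0],-7.8],
    [[0,0,0],-7.8],
    [[0,0,0],0]
  ]
}}

```text
t: 14.4
ee_pos: [476.6, -228.6, 76.9]
orientation: [-2.249, 2.151, -0.142]
ft_force: [-0.7, -0.0, -1.3]
width: 35.8
```

```bash
python3 -c "
from go import *
inclamp()
plan(*cw(-253,35)[:2],80,np.degrees(D['clamp'][2]))
snap('k',[('scene',(240,130,150,120),5)])"
```

```text
tcp in clamp [-375.8   44.    76.9]
t 14.4 tcp [ 476.6 -228.6   76.9] toolx yaw -87.55 tilt 5.44 q6 1.06 F [-0.7 -0.  -1.3] w 35.8
zaxis [ 0.084 -0.044 -0.995]
shift cm (before turn) [-12.23  -1.25  -0.79] turn 1.27
shift cm (after turn) [-12.25  -0.97  -0.81]
```

View pics/k_scene.png

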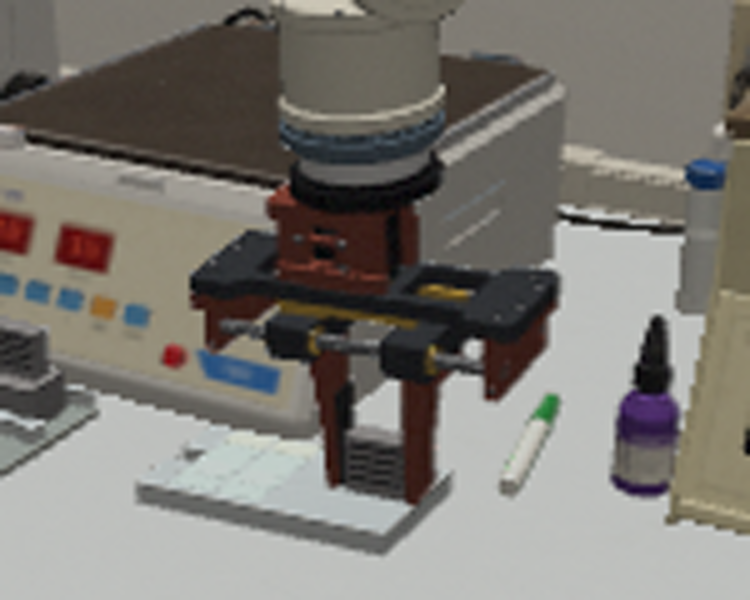

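{"name": "arm_command", "arguments": {
  "increments": [
    [[-4.1,-0.3,0],1.2],
    [[-4.1,-0.3,0],0],
    [[-4.1,-0.3,0],0],
    [[0,0,2],0]
  ]
}}

```text
t: 14.85
ee_pos: [486.5, -104.7, 51.8]
orientation: [-2.194, 2.2, -0.147]
ft_force: [0.4, -0.6, -2.6]
width: 35.9
```

```bash
python3 -c "
from go import *
inclamp()
plan(*cw(-253,35)[:2],42,np.degrees(D['clamp'][2]))
snap('l',[('scene',(170,140,150,110),5)])"
```

```text
tcp in clamp [-252.2   31.6   51.8]
t 14.85 tcp [ 486.5 -104.7   51.8] toolx yaw -90.27 tilt 5.69 q6 1.4 F [ 0.4 -0.6 -2.6] w 35.9
zaxis [ 0.088 -0.045 -0.995]
shift cm (before turn) [0.05 0.42 0.95] turn -1.45
shift cm (after turn) [0.04 0.42 0.95]
```

View pics/l_scene.png

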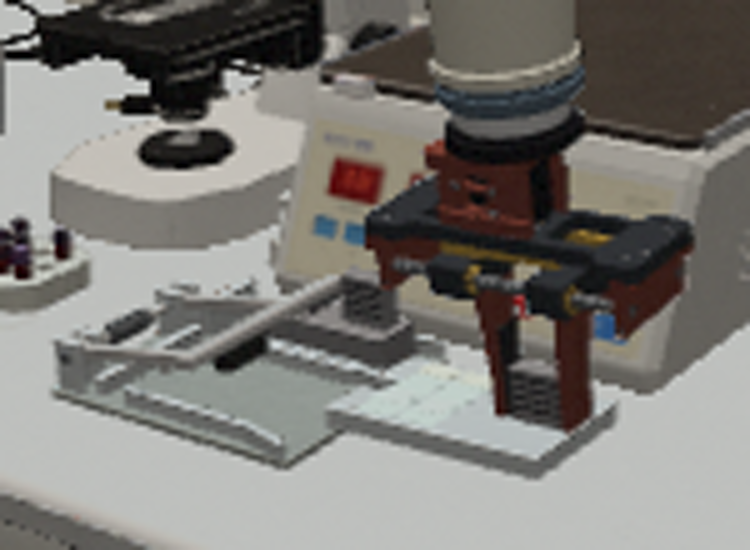

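{"name": "arm_command", "arguments": {
  "increments": [
    [[-1,0.3,0.9],-1.4],
    [[-2,0,0.3],0],
    [[-2,0,0.2],0]
  ]
}}

```text
t: 15.2
ee_pos: [482.7, -57.3, 31.0]
orientation: [-2.212, 2.189, -0.142]
ft_force: [-1.5, -7.5, 9.8]
width: 35.7
```

```bash
python3 -c "
from go import *
inclamp()
plan(*cw(-170,34)[:2],33,np.degrees(D['clamp'][2]))
snap('m',[('scene',(170,140,130,110),6)])"
```

```text
tcp in clamp [-204.7   34.5   31. ]
t 15.2 tcp [482.7 -57.3  31. ] toolx yaw -89.53 tilt 5.43 q6 1.51 F [-1.5 -7.5  9.8] w 35.7
zaxis [ 0.083 -0.045 -0.996]
shift cm (before turn) [-3.46 -0.03 -0.36] turn -0.71
shift cm (after turn) [-3.46 -0.08 -0.35]
```

View pics/m_scene.png

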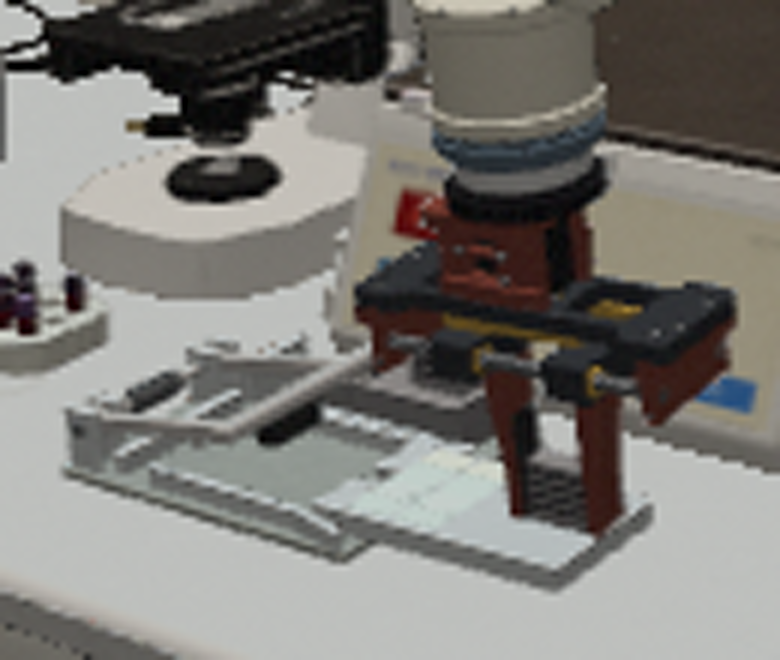

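{"name": "arm_command", "arguments": {
  "increments": [
    [[0,-0.1,-0.5],-0.7]
  ]
}}

```text
t: 15.35
ee_pos: [482.6, -54.6, 35.5]
orientation: [-2.224, 2.179, -0.139]
ft_force: [-0.5, 0.1, -2.6]
width: 35.7
```

```bash
python3 -c "
from go import *
inclamp()
plan(*cw(-170,34)[:2],34,np.degrees(D['clamp'][2]))"
```

```text
tcp in clamp [-202.    34.5   35.5]
t 15.35 tcp [482.6 -54.6  35.5] toolx yaw -88.94 tilt 5.32 q6 1.51 F [-0.5  0.1 -2.6] w 35.7
zaxis [ 0.081 -0.044 -0.996]
shift cm (before turn) [-3.21 -0.05  0.01] turn -0.11
shift cm (after turn) [-3.21 -0.05  0.01]
```

Free of contact again; advance into the straight part.

{"name": "arm_command", "arguments": {
  "increments": [
    [[-1.5,0,0],0],
    [[-1.5,0,0],0],
    [[-1,0,0],0]
  ]
}}

```text
t: 15.65
ee_pos: [482.4, -16.2, 34.7]
orientation: [-2.215, 2.188, -0.14]
ft_force: [-1.0, -1.4, -3.1]
width: 35.8
```

```bash
python3 -c "
from go import *
inclamp()
plan(*cw(-83,34)[:2],33,np.degrees(D['clamp'][2]))
snap('n',[('scene',(170,140,130,110),6)])"
```

```text
tcp in clamp [-163.6   34.    34.7]
t 15.65 tcp [482.4 -16.2  34.7] toolx yaw -89.43 tilt 5.34 q6 1.62 F [-1.  -1.4 -3.1] w 35.8
zaxis [ 0.081 -0.045 -0.996]
shift cm (before turn) [-8.06  0.07 -0.21] turn -0.6
shift cm (after turn) [-8.06 -0.01 -0.2 ]
```

View pics/n_scene.png

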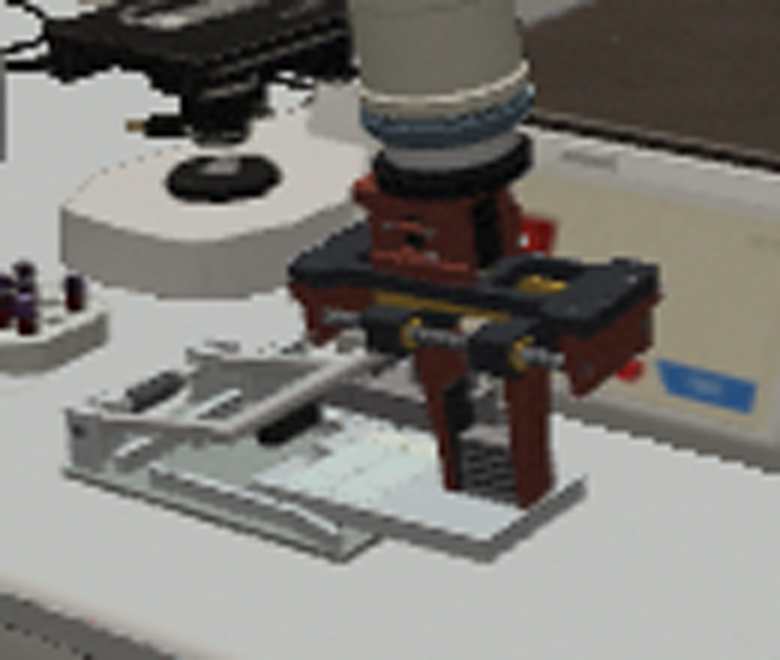

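{"name": "arm_command", "arguments": {
  "increments": [
    [[-1.5,0,0],-0.6],
    [[-1.5,0,0],0]
  ]
}}

```text
t: 15.9
ee_pos: [482.1, 13.7, 33.5]
orientation: [-2.223, 2.18, -0.14]
ft_force: [0.3, -0.4, -3.0]
width: 35.9
```

```bash
python3 -c "
from go import *
inclamp()
plan(*cw(-83,34)[:2],31,np.degrees(D['clamp'][2]))"
```

```text
tcp in clamp [-133.7   33.6   33.5]
t 15.9 tcp [482.1  13.7  33.5] toolx yaw -88.98 tilt 5.34 q6 1.68 F [ 0.3 -0.4 -3. ] w 35.9
zaxis [ 0.081 -0.045 -0.996]
shift cm (before turn) [-5.08  0.05  0.01] turn -0.15
shift cm (after turn) [-5.08  0.04  0.01]
```

{"name": "arm_command", "arguments": {
  "increments": [
    [[-1.5,0,0],0],
    [[-1.2,0,0],0]
  ]
}}

```text
t: 16.1
ee_pos: [481.8, 40.4, 32.6]
orientation: [-2.22, 2.184, -0.14]
ft_force: [-2.2, -4.8, 4.6]
width: 35.8
```

```bash
python3 -c "
from go import *
inclamp()
plan(*cw(-83,34)[:2],31,np.degrees(D['clamp'][2]))
snap('o',[('scene',(170,140,130,110),6)])"
```

```text
tcp in clamp [-107.    33.4   32.6]
t 16.1 tcp [481.8  40.4  32.6] toolx yaw -89.16 tilt 5.34 q6 1.75 F [-2.2 -4.8  4.6] w 35.8
zaxis [ 0.081 -0.046 -0.996]
shift cm (before turn) [-2.41  0.08  0.05] turn -0.34
shift cm (after turn) [-2.41  0.07  0.05]
```

View pics/o_scene.png

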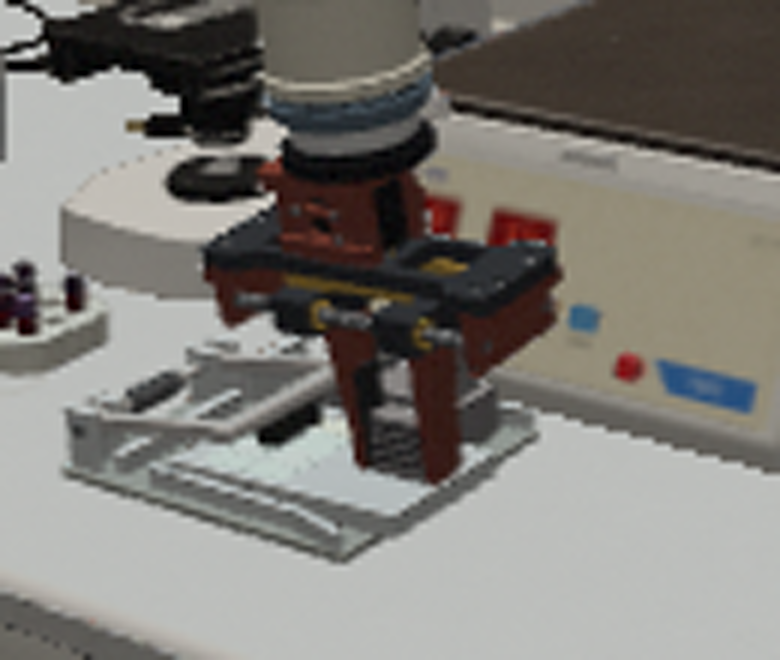

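{"name": "arm_command", "arguments": {
  "increments": [
    [[-1,0,-0.1],-0.3],
    [[-0.8,0,0],0]
  ]
}}

```text
t: 16.35
ee_pos: [481.4, 59.2, 33.1]
orientation: [-2.225, 2.18, -0.14]
ft_force: [-0.7, -1.1, 0.2]
width: 36.0
```

```bash
python3 -c "
from go import *
inclamp()
plan(*cw(-83,34)[:2],31,np.degrees(D['clamp'][2]))"
```

```text
tcp in clamp [-88.2  33.4  33.1]
t 16.35 tcp [481.4  59.2  33.1] toolx yaw -88.94 tilt 5.33 q6 1.8 F [-0.7 -1.1  0.2] w 36.0
zaxis [ 0.081 -0.046 -0.996]
shift cm (before turn) [-0.53  0.08  0.18] turn -0.12
shift cm (after turn) [-0.53  0.08  0.18]
```

{"name": "arm_command", "arguments": {
  "increments": [
    [[-0.4,0,0],0],
    [[-0.3,0,0],0]
  ]
}}

```text
t: 16.55
ee_pos: [481.4, 66.5, 32.9]
orientation: [-2.224, 2.18, -0.141]
ft_force: [-1.4, -8.9, 4.0]
width: 35.9
```

```bash
python3 -c "
from go import *
inclamp()
plan(*cw(-83,34)[:2],28,np.degrees(D['clamp'][2]))"
```

```text
tcp in clamp [-80.9  33.2  32.9]
t 16.55 tcp [481.4  66.5  32.9] toolx yaw -88.97 tilt 5.35 q6 1.81 F [-1.4 -8.9  4. ] w 35.9
zaxis [ 0.081 -0.046 -0.996]
shift cm (before turn) [0.19 0.12 0.5 ] turn -0.14
shift cm (after turn) [0.19 0.12 0.5 ]
```

{"name": "arm_command", "arguments": {
  "increments": [
    [[0,0,0.4],0]
  ]
}}

```text
t: 16.65
ee_pos: [481.3, 65.8, 29.4]
orientation: [-2.225, 2.181, -0.141]
ft_force: [-4.7, -10.3, 11.6]
width: 36.4
```

```bash
python3 -c "
from go import *
inclamp()
plan(*cw(-82,34)[:2],28,np.degrees(D['clamp'][2]))"
```

```text
tcp in clamp [-81.5  33.3  29.4]
t 16.65 tcp [481.3  65.8  29.4] toolx yaw -88.96 tilt 5.33 q6 1.82 F [ -4.7 -10.3  11.6] w 36.4
zaxis [ 0.08  -0.047 -0.996]
shift cm (before turn) [0.04 0.08 0.14] turn -0.13
shift cm (after turn) [0.04 0.08 0.14]
```

{"name": "arm_command", "arguments": {
  "increments": [
    [[0,0,0],0],
    [[0,0,0],0]
  ],
  "gripper": 0.55
}}

```text
t: 16.85
ee_pos: [481.7, 65.7, 29.4]
orientation: [-2.225, 2.181, -0.141]
ft_force: [-1.6, -0.1, -0.1]
width: 47.2
```

```bash
python3 -c "
from go import *
inclamp()
plan(*cw(-82,34)[:2],28,np.degrees(D['clamp'][2]))
snap('p',[('scene',(170,140,110,100),7)])"
```

```text
tcp in clamp [-81.7  32.9  29.4]
t 16.85 tcp [481.7  65.7  29.4] toolx yaw -88.97 tilt 5.36 q6 1.82 F [-1.6 -0.1 -0.1] w 47.2
zaxis [ 0.081 -0.047 -0.996]
shift cm (before turn) [0.03 0.12 0.13] turn -0.14
shift cm (after turn) [0.03 0.12 0.13]
```

View pics/p_scene.png

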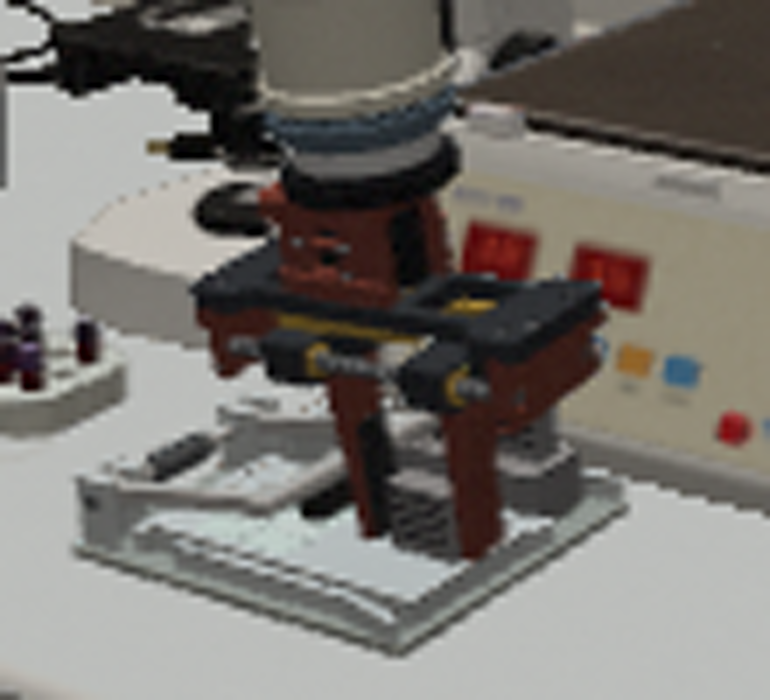

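{"name": "arm_command", "arguments": {
  "increments": [
    [[-0.6,0.1,0.1],0],
    [[-0.4,0,0],0]
  ]
}}

```text
t: 17.1
ee_pos: [480.6, 72.1, 28.4]
orientation: [-2.231, 2.181, -0.146]
ft_force: [4.7, -59.2, 13.7]
width: 49.1
```

```bash
python3 -c "
from go import *
inclamp()
plan(*cw(-82,34)[:2],28,np.degrees(D['clamp'][2]))"
```

```text
tcp in clamp [-75.2  33.9  28.4]
t 17.1 tcp [480.6  72.1  28.4] toolx yaw -88.81 tilt 5.45 q6 1.84 F [  4.7 -59.2  13.7] w 49.1
zaxis [ 0.079 -0.052 -0.995]
shift cm (before turn) [0.67 0.01 0.07] turn 0.01
shift cm (after turn) [0.67 0.01 0.07]
```

{"name": "arm_command", "arguments": {
  "increments": [
    [[0.6,0,0],0],
    [[0,0,-3],0],
    [[0,0,-4],0],
    [[0,0,-4],0]
  ]
}}

```text
t: 17.5
ee_pos: [468.9, 70.9, 136.4]
orientation: [-2.237, 2.189, -0.137]
ft_force: [1.3, 0.2, 0.6]
width: 48.3
```

```bash
python3 - <<'E'
from go import *
inclamp()
plan(*cw(-71,-46)[:2],140,np.degrees(D['clamp'][2]))
snap('q',[('scene',(170,140,110,100),7),('top',(190,180,110,80),7)])
im=cv2.imread('pics/q_scene_raw.png')
a=D['clamp'][2]
it=[((*cw(-28,-45)[:2],a,10),wedgeE(),(0,255,0)),((*cw(-30,35)[:2],a,10),carrE(),(255,0,0))]
overlay(im,'scene',it,(175,180,95,62),8,'pics/q2.png')
E
```

```text
tcp in clamp [-76.2  45.6 136.4]
t 17.5 tcp [468.9  70.9 136.4] toolx yaw -88.86 tilt 5.03 q6 1.79 F [1.3 0.2 0.6] w 48.3
zaxis [ 0.068 -0.055 -0.996]
shift cm (before turn) [-0.51 -9.16  0.22] turn -0.03
shift cm (after turn) [-0.5  -9.16  0.22]
```

View pics/q_scene.png

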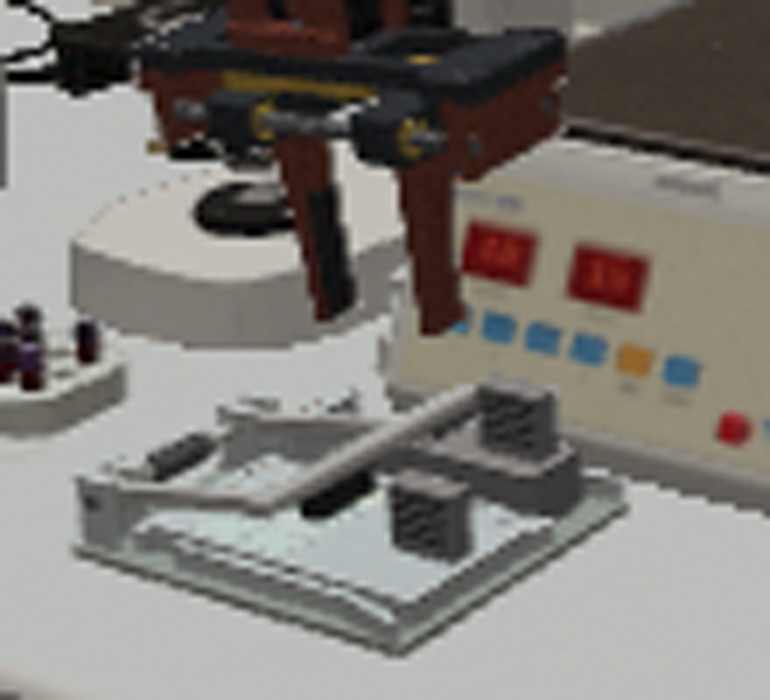

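View pics/q2.png

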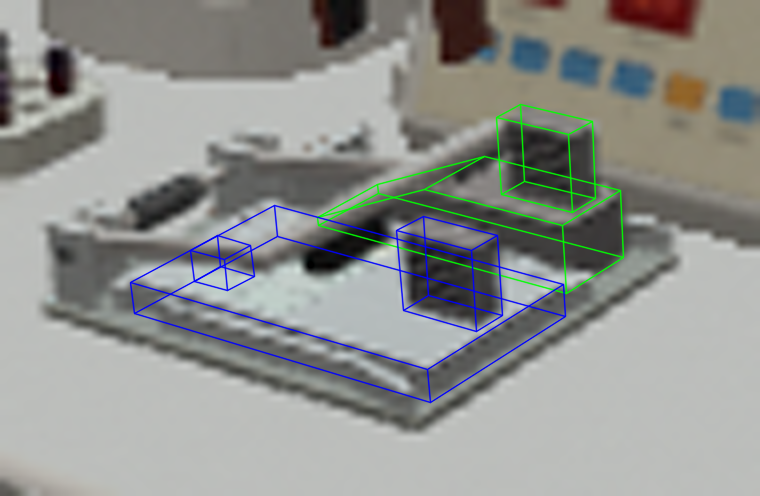

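{"name": "arm_command", "arguments": {
  "increments": [
    [[-0.2,-4.5,0.3],0],
    [[-0.2,-4.6,2],0],
    [[0,0,2],0]
  ],
  "gripper": 0.53
}}

```text
t: 17.9
ee_pos: [570.2, 77.4, 105.8]
orientation: [-2.228, 2.176, -0.153]
ft_force: [0.2, 0.3, -0.3]
width: 46.8
```

```bash
python3 - <<'E'
from go import *
inclamp()
plan(*cw(-71.6,-46)[:2],80,np.degrees(D['clamp'][2]))
snap('r',[('scene',(170,140,110,100),7)])
E
```

```text
tcp in clamp [-71.8 -55.7 105.8]
t 17.9 tcp [570.2  77.4 105.8] toolx yaw -88.8 tilt 5.79 q6 1.77 F [ 0.2  0.3 -0.3] w 46.8
zaxis [ 0.086 -0.052 -0.995]
shift cm (before turn) [-0.16  1.19  2.48] turn 0.03
shift cm (after turn) [-0.16  1.19  2.48]
```

View pics/r_scene.png

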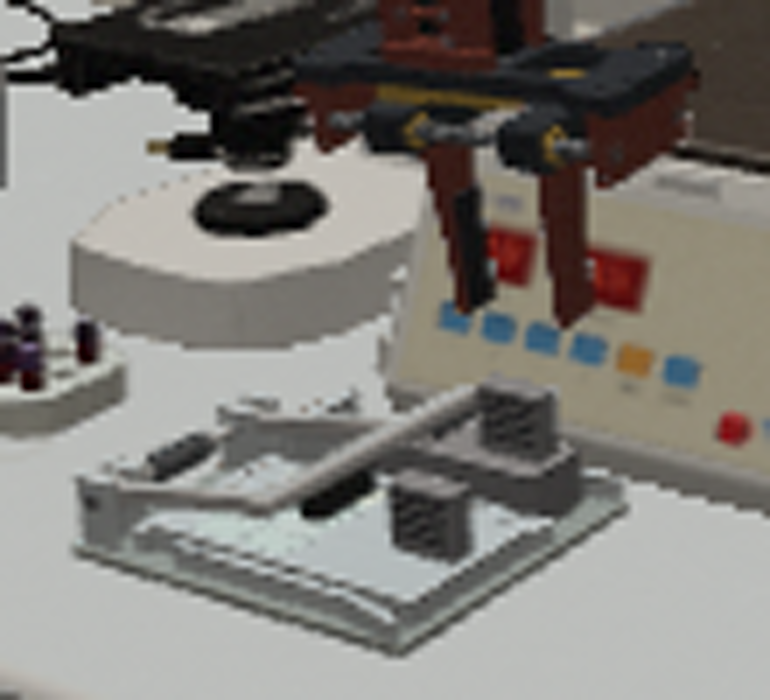

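{"name": "arm_command", "arguments": {
  "increments": [
    [[-0.1,1.2,2],0],
    [[0,0,0.3],0]
  ]
}}

```text
t: 18.15
ee_pos: [553.3, 76.4, 75.1]
orientation: [-2.236, 2.183, -0.142]
ft_force: [-0.4, -0.4, -1.3]
width: 46.2
```

```bash
python3 - <<'E'
from go import *
inclamp()
plan(*cw(-71.6,-46)[:2],56,np.degrees(D['clamp'][2]))
snap('s',[('scene',(170,140,110,100),7)])
E
```

```text
tcp in clamp [-72.4 -38.9  75.1]
t 18.15 tcp [553.3  76.4  75.1] toolx yaw -88.76 tilt 5.25 q6 1.78 F [-0.4 -0.4 -1.3] w 46.2
zaxis [ 0.074 -0.054 -0.996]
shift cm (before turn) [-0.19 -0.57  1.95] turn 0.06
shift cm (after turn) [-0.19 -0.57  1.95]
```

View pics/s_scene.png

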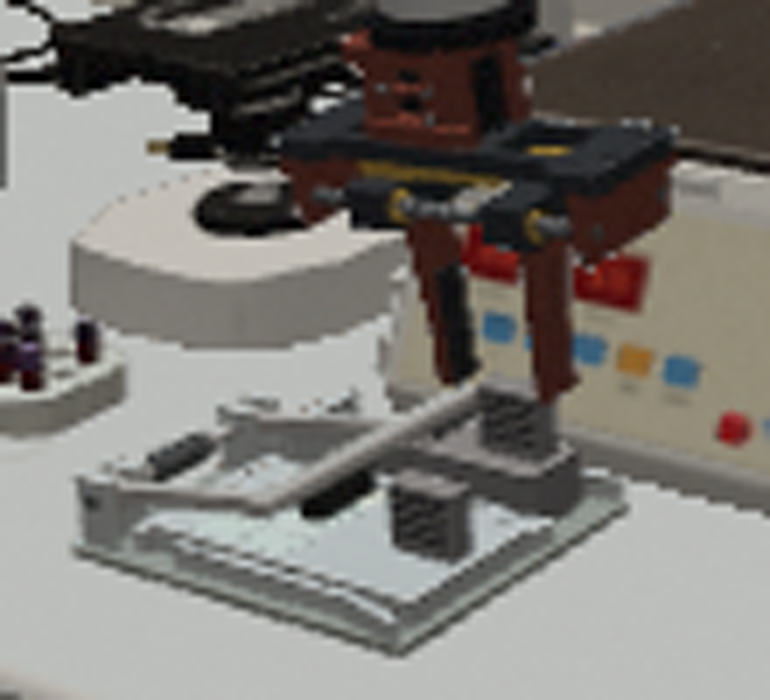

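{"name": "arm_command", "arguments": {
  "increments": [
    [[-0.1,-0.6,0.3],0],
    [[0,0,0.4],0]
  ]
}}

```text
t: 18.4
ee_pos: [562.9, 78.0, 70.8]
orientation: [-2.233, 2.18, -0.146]
ft_force: [0.6, -0.1, -0.8]
width: 46.3
```

```bash
python3 - <<'E'
from go import *
inclamp()
plan(*cw(-71.6,-46)[:2],55,np.degrees(D['clamp'][2]))
snap('u',[('scene',(200,160,75,65),10)])
E
```

```text
tcp in clamp [-71.1 -48.5  70.8]
t 18.4 tcp [562.9  78.   70.8] toolx yaw -88.75 tilt 5.45 q6 1.78 F [ 0.6 -0.1 -0.8] w 46.3
zaxis [ 0.079 -0.053 -0.995]
shift cm (before turn) [-0.04  0.37  1.56] turn 0.08
shift cm (after turn) [-0.03  0.37  1.56]
```

View pics/u_scene.png

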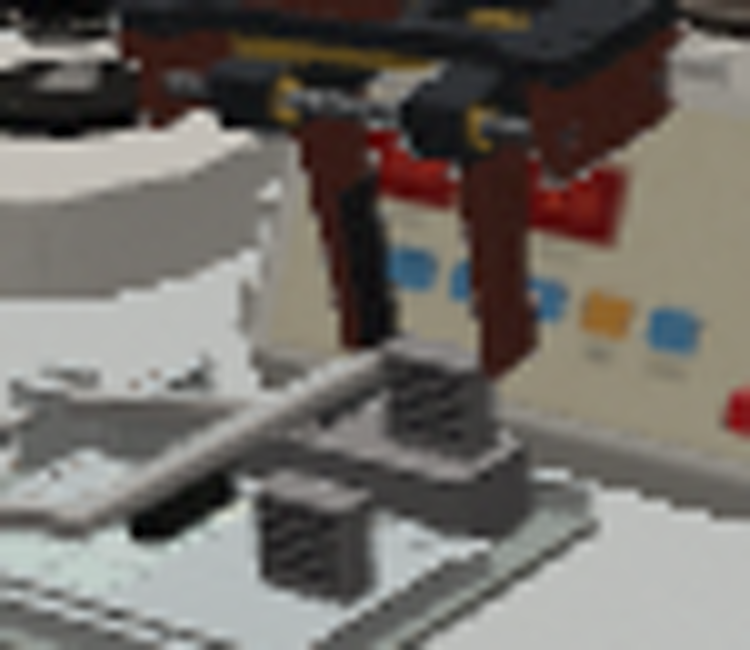

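{"name": "arm_command", "arguments": {
  "increments": [
    [[0,0.2,1],0],
    [[0,0,0.5],0]
  ]
}}

```text
t: 18.65
ee_pos: [562.5, 77.1, 55.6]
orientation: [-2.232, 2.179, -0.148]
ft_force: [-0.7, 0.3, -0.2]
width: 46.4
```

```bash
python3 - <<'E'
from go import *
inclamp()
plan(*cw(-71.6,-46)[:2],54,np.degrees(D['clamp'][2]))
E
```

```text
tcp in clamp [-71.9 -48.1  55.6]
t 18.65 tcp [562.5  77.1  55.6] toolx yaw -88.75 tilt 5.53 q6 1.79 F [-0.7  0.3 -0.2] w 46.4
zaxis [ 0.081 -0.053 -0.995]
shift cm (before turn) [-0.04  0.22  0.14] turn 0.07
shift cm (after turn) [-0.04  0.22  0.14]
```

Good, no contact. Close and hold.

{"name": "arm_command", "arguments": {
  "increments": [
    [[0,0.2,0.2],0],
    [[0,0,0.1],0],
    [[0,0,0.1],0]
  ],
  "gripper": 0
}}

```text
t: 18.95
ee_pos: [560.2, 76.7, 51.9]
orientation: [-2.232, 2.181, -0.147]
ft_force: [-7.1, 0.5, 22.5]
width: 36.6
```

```bash
python3 - <<'E'
from go import *
inclamp()
plan(*cw(-71.6,-46)[:2],54,np.degrees(D['clamp'][2]))
snap('v',[('scene',(200,160,75,65),10)])
E
```

```text
tcp in clamp [-72.3 -45.7  51.9]
t 18.95 tcp [560.2  76.7  51.9] toolx yaw -88.79 tilt 5.48 q6 1.79 F [-7.1  0.5 22.5] w 36.6
zaxis [ 0.079 -0.053 -0.995]
shift cm (before turn) [-0.06 -0.04 -0.21] turn 0.04
shift cm (after turn) [-0.06 -0.04 -0.21]
```

View pics/v_scene.png

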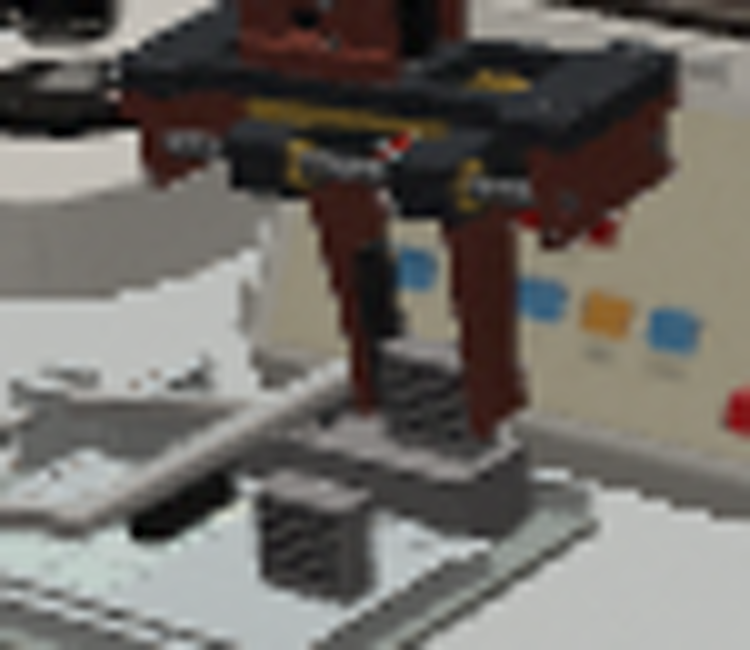

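{"name": "arm_command", "arguments": {
  "increments": [
    [[0,0,-0.2],0],
    [[0.8,0,0],0],
    [[1,0,0],0]
  ]
}}

```text
t: 19.3
ee_pos: [560.2, 59.2, 54.6]
orientation: [-2.233, 2.179, -0.146]
ft_force: [1.7, 0.8, -5.4]
width: 36.2
```

```bash
python3 - <<'E'
from go import *
inclamp()
plan(*cw(-273,-46)[:2],54,np.degrees(D['clamp'][2]))
E
```

```text
tcp in clamp [-89.8 -45.4  54.6]
t 19.3 tcp [560.2  59.2  54.6] toolx yaw -88.71 tilt 5.47 q6 1.75 F [ 1.7  0.8 -5.4] w 36.2
zaxis [ 0.08  -0.052 -0.995]
shift cm (before turn) [18.29  0.06  1.05] turn 0.12
shift cm (after turn) [18.29  0.02  1.05]
```

{"name": "arm_command", "arguments": {
  "increments": [
    [[1.5,0,0.1],0],
    [[1.5,0,0.1],0],
    [[1.5,0,0.1],0]
  ]
}}

```text
t: 19.6
ee_pos: [561.5, 10.9, 53.8]
orientation: [-2.234, 2.177, -0.147]
ft_force: [0.8, 0.3, -1.3]
width: 36.0
```

```bash
python3 - <<'E'
from go import *
inclamp()
plan(*cw(-273,-46)[:2],54,np.degrees(D['clamp'][2]))
snap('w',[('scene',(170,140,130,100),6)])
E
```

```text
tcp in clamp [-138.1  -45.8   53.8]
t 19.6 tcp [561.5  10.9  53.8] toolx yaw -88.64 tilt 5.49 q6 1.65 F [ 0.8  0.3 -1.3] w 36.0
zaxis [ 0.08  -0.052 -0.995]
shift cm (before turn) [13.47  0.08  0.71] turn 0.19
shift cm (after turn) [13.47  0.03  0.71]
```

View pics/w_scene.png

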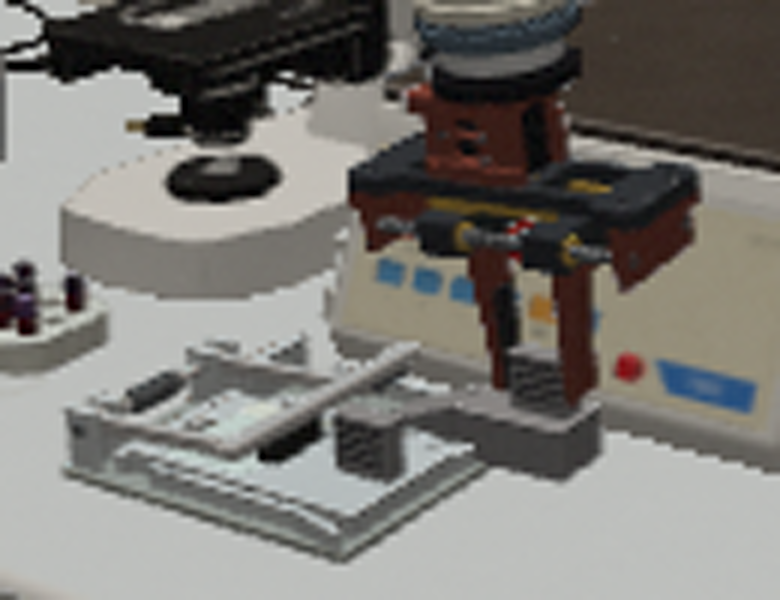

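{"name": "arm_command", "arguments": {
  "increments": [
    [[3,0,0],0],
    [[3.5,0,0],0],
    [[3.5,0,0.1],0],
    [[3.5,0,0.1],0],
    [[2,0,0.2],0]
  ]
}}

```text
t: 20.15
ee_pos: [565.1, -152.2, 58.7]
orientation: [-2.236, 2.177, -0.148]
ft_force: [-0.1, -0.1, -2.2]
width: 36.2
```

```bash
python3 - <<'E'
from go import *
inclamp()
plan(*cw(-300,-46)[:2],43,np.degrees(D['clamp'][2]))
snap('x',[('scene',(200,140,160,120),5)])
E
```

```text
tcp in clamp [-301.3  -46.    58.7]
t 20.15 tcp [ 565.1 -152.2   58.7] toolx yaw -88.61 tilt 5.53 q6 1.32 F [-0.1 -0.1 -2.2] w 36.2
zaxis [ 0.08  -0.054 -0.995]
shift cm (before turn) [-0.21  0.12  1.56] turn 0.21
shift cm (after turn) [-0.21  0.12  1.56]
```

View pics/x_scene.png

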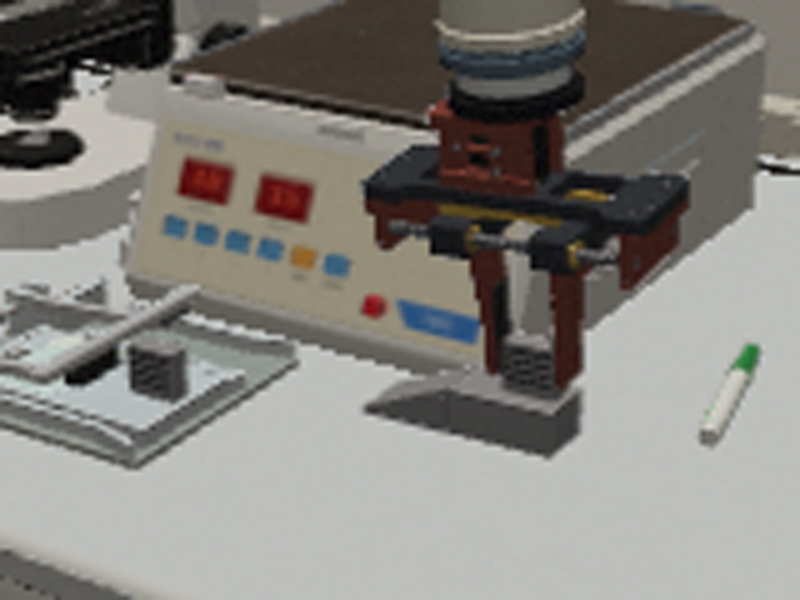

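{"name": "arm_command", "arguments": {
  "increments": [
    [[0,0,1],0],
    [[0,0,0.3],0]
  ]
}}

```text
t: 20.4
ee_pos: [565.8, -156.5, 45.0]
orientation: [-2.231, 2.182, -0.149]
ft_force: [0.3, 0.3, -2.3]
width: 36.1
```

```bash
python3 - <<'E'
from go import *
plan(*cw(-300,-46)[:2],42,np.degrees(D['clamp'][2]))
E
```

```text
t 20.4 tcp [ 565.8 -156.5   45. ] toolx yaw -88.86 tilt 5.57 q6 1.32 F [ 0.3  0.3 -2.3] w 36.1
zaxis [ 0.08  -0.055 -0.995]
shift cm (before turn) [-0.57  0.08  0.27] turn -0.03
shift cm (after turn) [-0.57  0.08  0.27]
```

{"name": "arm_command", "arguments": {
  "increments": [
    [[0,0,0.25],0]
  ]
}}

```text
t: 20.5
ee_pos: [566.3, -156.5, 42.4]
orientation: [-2.232, 2.182, -0.15]
ft_force: [-1.6, -6.3, 12.6]
width: 36.3
```

```bash
python3 - <<'E'
from go import *
plan(*cw(-300,-46)[:2],42,np.degrees(D['clamp'][2]))
E
```

```text
t 20.5 tcp [ 566.3 -156.5   42.4] toolx yaw -88.83 tilt 5.6 q6 1.32 F [-1.6 -6.3 12.6] w 36.3
zaxis [ 0.081 -0.055 -0.995]
shift cm (before turn) [-0.56  0.11  0.  ] turn -0.0
shift cm (after turn) [-0.56  0.11  0.  ]
```

Down in contact; release, hold, then lift away.

{"name": "arm_command", "arguments": {
  "increments": [
    [[0,0,0],0],
    [[0,0,0],0],
    [[0,0,0],0],
    [[0,0,-2],0],
    [[0,0,-4],0],
    [[0,0,-4],0],
    [[0,0,-4],0],
    [[0,0,0],0],
    [[0,0,0],0]
  ],
  "gripper": 0.7
}}

```text
t: 21.4
ee_pos: [553.8, -142.8, 184.9]
orientation: [-2.241, 2.175, -0.143]
ft_force: [-0.9, 0.4, -0.4]
width: 61.3
```

```bash
python3 - <<'E'
from go import *
plan(*cw(-300,-46)[:2],42,np.degrees(D['clamp'][2]))
snap('y',[('scene',(160,150,160,120),5)])
im=cv2.imread('pics/y_scene_raw.png')
a=D['clamp'][2]
it=[((*cw(-30,35)[:2],a,10),carrE(),(255,0,0))]
cv2.imwrite('pics/y3.png',im)
overlay(im,'scene',it,(175,180,95,62),8,'pics/y4.png')
E
```

```text
t 21.4 tcp [ 553.8 -142.8  184.9] toolx yaw -88.39 tilt 5.32 q6 1.31 F [-0.9  0.4 -0.4] w 61.3
zaxis [ 0.076 -0.053 -0.996]
shift cm (before turn) [ 0.06 -0.03 14.35] turn 0.44
shift cm (after turn) [ 0.05 -0.04 14.35]
```

View pics/y3.png

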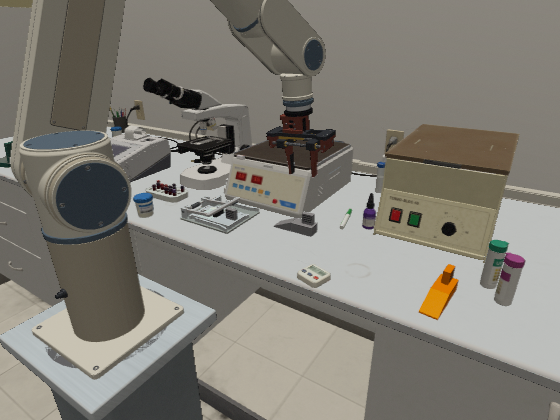

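View pics/y_scene.png

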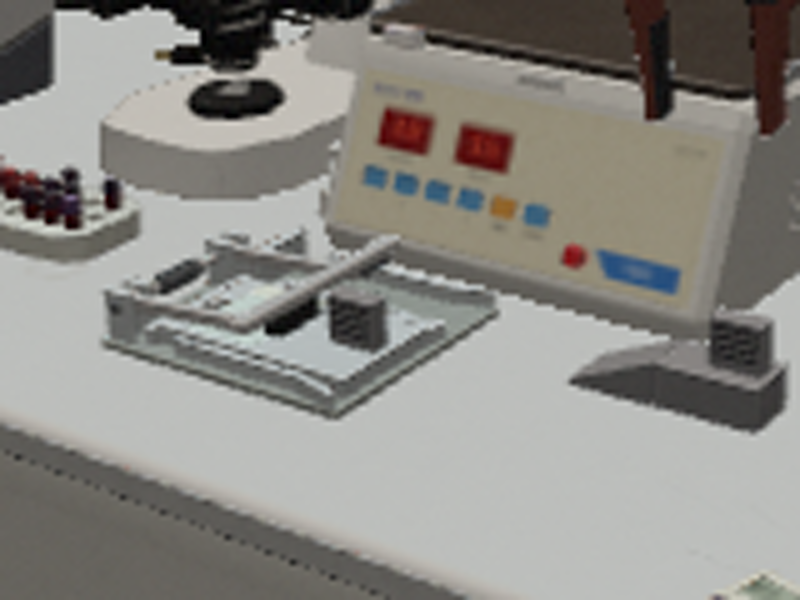

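View pics/y4.png

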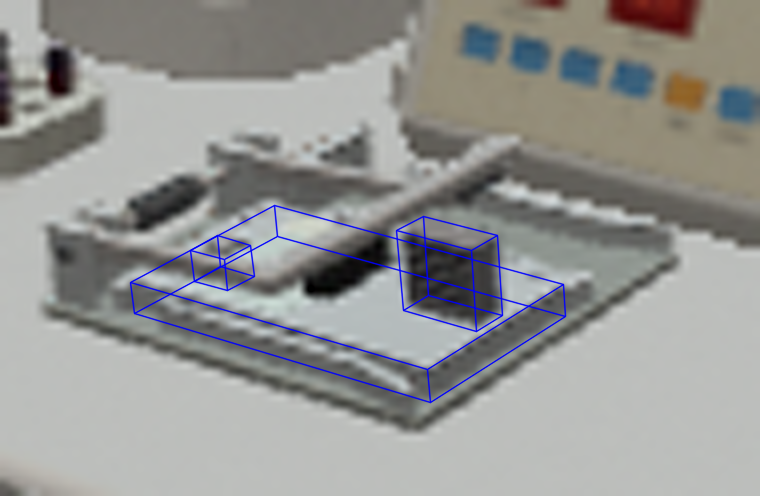

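The carrier's rib is at the same pixels as before the wedge was withdrawn (crop x 400–500). The bar is down on the carrier, and the wedge stands flat well clear at about raw (295, 225). The timer, cup, bottle and tray look unmoved.

```bash
python3 -c "
from workcell import *
print(close_job())"
```

```text
the job is handed in; nothing more can be done
None
```

I pushed the wedge in until the push force fell off as the roller came onto its level top. I then slid the carrier home under the raised bar to its stop, drew the wedge out so the bar came down, and stood the wedge on the worktop. The job was handed in at about 21.5 s; it reports no verdict.

**Last checks**
- **Carrier:** in the scene picture it sits at its home outline, with the usual offset of about 1 px from the calibration. It did not move when the bar came down.
- **Bar:** the picture shows it down on the carrier. I had no reading of the joint itself.
- **Wedge:** flat on the worktop, about 24 cm from its home point by my estimate, with the nose about 8 cm clear of the clamp.
- **Bystanders:** tray, cup, timer and bottle look unmoved.

**What disagreed or was not ideal**
- **Wedge position:** I left the wedge roughly 8–9 mm short of full home, inside the 16 mm limit. This kept the front finger clear of the bar.
- **Tool tilt:** the tool drifted to about 5.5° off vertical, which the interface gave no way to correct. By my estimate the carrier was pitched about 0.04 rad while carried.
- **Push force:** a check push on the carrier's rib against its stop peaked at 59 N at the wrist. That is under the 120 N wrist limit and was made with a finger, not the gripper's body. It is above 40 N, so it could matter if fingers count towards that limit.

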